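# Close up a loaded thermal cycler

### The arm

A 7-joint arm with a two-finger parallel gripper is mounted at the origin on a cart in front of the work surface, level with it; the furniture and walls round the work are solid. World frame = base frame: x ahead of the robot, y to its left, z up, the work surface at z = 0. Lengths are in mm, angles in rad, forces in N, time in s.
With the tool pointing down it reaches from about 400 to 850 mm from the base axis. Payload 10.4 kg.
Tool frame: the origin (TCP) lies on the centre line of the jaws, within the pads' length; the fingertips stand 14 mm ahead of it and the grasp point (between the pads) lies 5 mm behind it; z points along the fingers, y is the line along which they close (so a half turn about z gives the same grasp; the last joint's range is limited). The gripper opens to 87 mm and grips with 3 to 60 N. Pads are 19 mm wide; open, the fingers measure 117 mm over their backs; the gripper's body (75 mm by 190 mm) begins 51 mm behind the grasp point.
Start: joints at [1.32, 0.332, -0.065, 1.46, 0.022, 1.35, -0.088], TCP at [141.167, -608.87, 236.576] pointing down, gripper open.
Joint ranges: [-2.6, 2.6], [-0.5, 2.12], [-1.47, 1.34], [0.16, 2.42], [-1.27, 4.41], [0.06, 2.06], [-2.6, 2.6]. Speed limits (rad/s): [2.22, 2.22, 2.79, 2.79, 3.14, 3.14, 3.14].

### API

Orientations are given as a 3x3 rotation matrix whose columns are the frame's x, y, z axes.
In Python, from bench import robot, vision, ticket gives the robot as it stands.
- The arm moves only by the tool jog_arm, never from a script. Its argument "commands" is a list of rows, each a list of 5 numbers: the finger opening in m, from 0 to 0.087, then the shift along the tool's x, y, z in m, then the turn about the tool's z in degrees. In form: [[fingers, tx, ty, tz, yaw], ...]. A call has 1 to 20 rows; each row is the pose to reach, as a shift and turn from the pose commanded when the call began, along the tool's axes at that moment; what a row does not reach only later rows make up. A row lasts 1/8 s, in which the tool goes at most 62.5 mm and 10.7 degrees, less where a joint would pass 70% of its speed; a pose out of reach is approached as far as the arm can. A call with a gripper value outside its range is refused whole. The fingers move at their own pace and stop on an object; the grip force is fixed at half the most. Time passes only in rows, so rows that repeat a pose let the fingers close. It gives the time, the measured TCP pose, the force, the opening and the grip force at its end, in the units of the state.
- robot.sense(): the state, without advancing time (a new reading comes with each control period).
- vision.camera(name): name is "scene" or "side" or "wrist"; returns the picture (480x640x3 uint8, blue, green, red); there is no depth.
- vision.camera_model(name): a dict with "K" (3x3 intrinsics, pixels), "rvec" (rotation vector, rad) and "tvec" (3), from world to camera coordinates, as OpenCV has them; the wrist camera has in their place "tool_from_camera" (4x4, takes a point from camera to tool coordinates, whose origin is the TCP and whose axes are the flange's). Camera axes: x right, y down, z forward; pixel columns grow to the right and rows downward; lengths in mm; the calibration is good to about 2 mm. A picture is of the moment at which its call begins: read the wrist's pose just before it. camera_model takes no time and is no camera call.
- ticket.finish_job(): hands the job in; it is judged then, once.
The state is a dict: "t": time; "q": joint angles; "qd": joint speeds; "joint_efforts": joint torques, N m; "tool_pos": TCP position; "eef_rot": TCP orientation; "ft_force": force on the tool from outside, world axes, zero at the start; "torque": the same for the moment, N m; "width": finger opening in mm; "finger_force": force on a finger pad.
Only numpy, scipy, OpenCV 4.12 (cv2) and the standard library are available. Lean on these libraries where they do the work, as an engineer would, in place of code of your own. Each camera call takes 0.05 s, during which the arm holds its last target. There are 200 camera calls.

### The job

Get the thermal cycler ready to run: first press each of the three cap strips standing in its block firmly home, so that no cap stands proud. Then swing the lid down and press its front edge until the latch catches. Last, turn the knob on the lid clockwise until it suddenly goes stiff (the plate inside has met the caps) and from there an eighth of a turn more, then let go; do not crush the tubes and leave the other things on the bench where they are.

Things in the scene. Friction and masses are not known exactly. Their poses are not given: they have to be found in the camera images.
- cycler: thermal cycler, light grey, fixed to the bench, 235 mm deep, 170 wide. Origin: on the bench under its middle; x from its front (sloping display panel, near the robot) to its back, y to its left, z up. Housing top at z = 100 mm from x = -85 to 105, sloping panel down to x = -130. Aluminium block of small wells in the top, 74 by 120 mm round x = 0, z = 101 mm
- strip_left: left one of three white strips of four caps standing end to end in one row across the block; origin: centre of its flat top, at x = 4.5, y = 36 mm in the cycler's frame. 34.5 mm long (cycler's y), 8 wide. Slides straight down only. Home: origin at z = 109.2 mm; each starts 1.8 to 4.5 mm higher. About 9 N moves it, then it meets a hard stop (press to 14 to 25 N to be sure)
- strip_mid: the same for the middle strip, at y = 0 in the cycler's frame. A strip stays where it was pushed to; more than 60 N on it crushes the tubes. The three must each be pressed
- strip_right: the same for the right strip, at y = -36 mm in the cycler's frame. The open lid leans forward over the strips: they can be reached only from the cycler's front with the tool tilted some 30 to 45 degrees, its upper part leaning towards the front, thin side of the gripper towards the lid
- lid (a joint): opening angle of the lid, rad: 0 shut and latched, about 0.07 resting on the latch but not caught, 1.05 fully open; starts at 0.92 to 1.04. Stiff hinge: the lid stays at any angle and takes 1 to 5 N at its front edge to swing down; the sprung latch takes about 8 to 16 N there to catch, then the lid meets a hard stop
- lid_hinge (a point): middle of the lid's hinge axis, which runs along the cycler's y at x = 90, z = 106 mm in the cycler's frame. Turns with the lid; has the cycler's axes when the lid is shut. The lid is 160 mm wide and reaches 165 mm in front of the axis; its underside (rim) and the plate in it lie up to 4 mm below the axis, its outer face 30 mm above
- lid_front (a point): point on the lid's outer (upper) face, mid-width, 8 mm behind that face's front edge, where to push it down: 157 mm in front of the hinge axis and 30 mm above it when shut. Turns with the lid: z is the outward normal of the face. A dark lip stands 11 mm out below the front edge
- knob_grip (a point): on the turning axis of the black knob on the lid. Lid shut: x = 4, y = 0 mm in the cycler's frame, 166.5 mm above the bench. Upright bar 50 mm long, 15 wide, from 19 mm below to 10 above this point, on a round foot 51 mm across whose top is 19 mm below it and 11 mm above the lid. Turns with the knob: x along the bar (grip across it, along y), z up the axis
- knob_foot (a point): foot of the same knob on its axis. Clockwise from above tightens. The bar may stand at any angle. It first runs easily (0.05 N m) for an unknown 1.0 to 1.9 rad, then the plate meets the caps and it takes about 0.45 N m. Only the turn after that counts: an eighth (0.79 rad) is wanted, 0.35 to 1.35 rad is right, over 1.9 is too much. Stays where left
- screw_end (a point): foot of the knob's screw, hidden inside the lid under the knob; once the plate has met the caps the knob squeezes it down, only 3 mm for a whole turn: too little to steer by
- plate_top (a point): top of the heated plate hidden in the lid; while the knob runs easily it goes down onto the caps, only 3 mm for a whole turn of the knob: too little to steer by
- tape_roll: bystander: roll of tape lying flat, 96 mm across, 25 high; origin at its underside
- pipette: bystander: pipette lying on the bench, 253 mm long, along its y; origin at its underside
- spare_strip: bystander: loose empty strip of eight wells on the bench, 77 mm long along its y, 11 high; origin at its underside
- dropper_bottle: bystander: small dropper bottle, 26 mm across, 64 high; origin at its underside

How it is judged:
By the outcome, as a careful person would: the job done as asked, in the order asked, and still so for the second after the job is handed in, with the robot touching nothing.
It also fails if it takes over 72 s, if anything falls off the work surface, if the arm or the gripper's body presses on something with over 40 N, if the wrist force passes 120 N, or if a joint passes its speed limit or range.

## Working session

There is one attempt and no reset: what is moved stays moved. The work goes in short steps, Python scripts to look and compute and a tool call to move; the robot and the scene stay as the last step left them, time stands still between calls to the robot, and variables do not carry over. Pictures are saved under pics/ and viewed, at most 10 in all, crops included, and the job is handed in when it is done.

Besides the shell and the picture viewer there is one more tool, called after "Call:" by a JSON object that holds its "fn" and its "kwargs", one argument or row to a line. jog_arm: Moves the arm, as the interface text tells. Its arguments: {"type":"object","properties":{"commands":{"type":"array","items":{"type":"array","items":{"type":"number"}}}},"required":["commands"]}

```bash
ls; mkdir -p pics
python3 - <<'E'
from bench import robot, vision
import cv2,numpy as np
s=robot.sense();print({k:np.round(v,3).tolist() for k,v in s.items()})
for n in("scene","side"):
    cv2.imwrite(f"pics/{n}0.png",vision.camera(n));m=vision.camera_model(n)
    R=cv2.Rodrigues(np.array(m["rvec"],float))[0];print(n,m["K"],(-R.T@np.ravel(m["tvec"])).round(1),R.round(3).tolist())
print(vision.camera_model("wrist"))
E
```

```text
pics
{'t': 0.0, 'q': [1.32, 0.333, -0.065, 1.461, 0.022, 1.35, -0.089], 'qd': [0.0, -0.0, 0.0, -0.0, -0.0, -0.0, -0.0], 'joint_efforts': [-0.001, -62.326, 0.024, -38.99, -0.061, 0.04, 0.0], 'tool_pos': [141.051, -608.492, 235.763], 'eef_rot': [[0.974, 0.226, -0.0], [0.226, -0.974, 0.001], [-0.0, -0.001, -1.0]], 'ft_force': [-0.285, 0.324, 0.082], 'torque': [-0.032, -0.087, 0.013], 'finger_force': 0.0, 'width': 86.751}
scene [[458.53632484   0.         313.20975908]
 [  0.         458.53632484 242.3962206 ]
 [  0.           0.           1.        ]] [-234.8  691.   577.5] [[-0.642, -0.767, -0.022], [-0.311, 0.286, -0.907], [0.701, -0.575, -0.422]]
side [[456.13462156   0.         327.35379255]
 [  0.         456.13462156 240.39385274]
 [  0.           0.           1.        ]] [ 225.4 -449.9  982.7] [[0.855, -0.518, 0.015], [-0.418, -0.707, -0.57], [0.306, 0.481, -0.821]]
{'K': array([[380.20135441,   0.        , 317.18988235],
       [  0.        , 380.20135441, 245.24811483],
       [  0.        ,   0.        ,   1.        ]]), 'tool_from_camera': array([[-2.87874450e-04, -9.67392428e-01, -2.53282072e-01,
         6.95514997e+01],
       [ 9.99999944e-01, -3.21039990e-04,  8.96124270e-05,
         4.22016507e-01],
       [-1.68004057e-04, -2.53282032e-01,  9.67392466e-01,
        -1.48532921e+02],
       [ 0.00000000e+00,  0.00000000e+00,  0.00000000e+00,
         1.00000000e+00]])}
```

View pics/scene0.png

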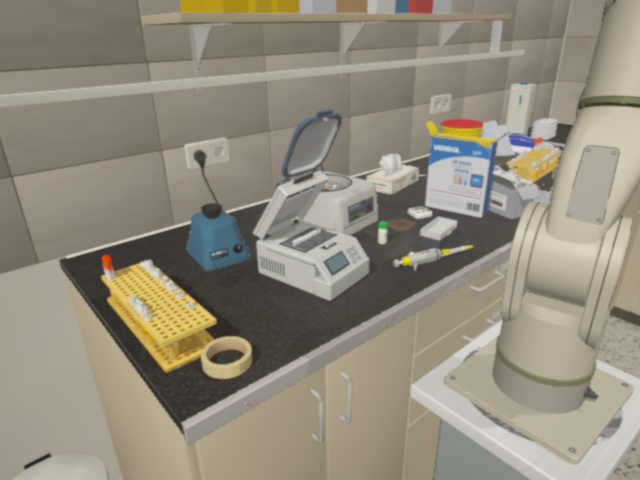

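View pics/side0.png

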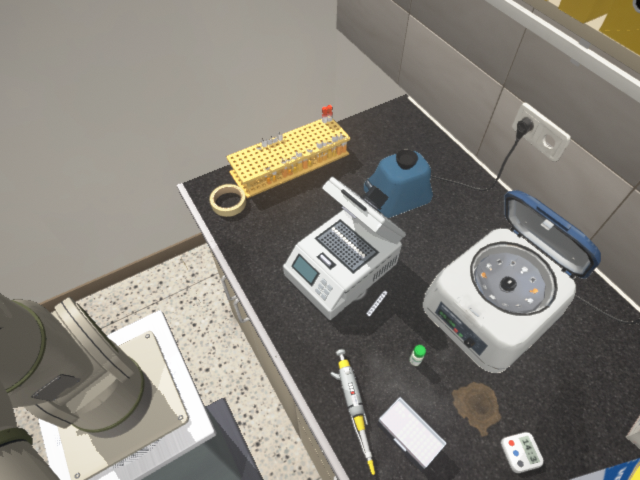

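Run:
```python
import cv2
a=cv2.imread("pics/side0.png")[170:320,270:420];b=cv2.imread("pics/scene0.png")[165:305,240:380]
cv2.imwrite("pics/c1.png",cv2.resize(a,(600,600),interpolation=cv2.INTER_CUBIC))
cv2.imwrite("pics/c2.png",cv2.resize(b,(560,560),interpolation=cv2.INTER_CUBIC))
```

```text
(no output)
```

View pics/c1.png

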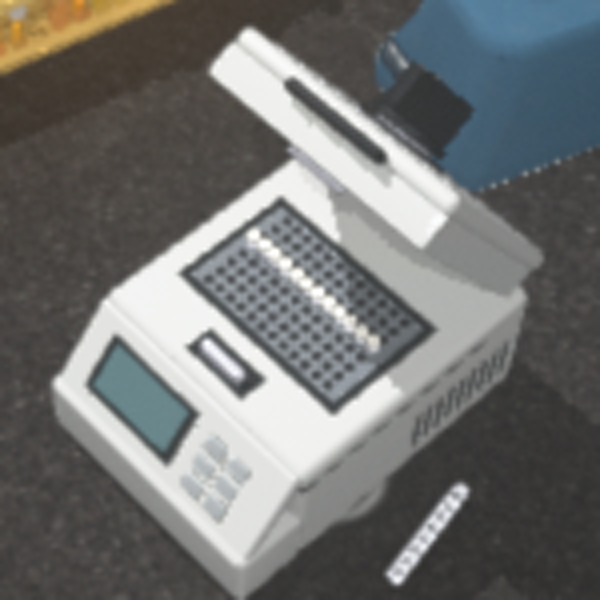

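View pics/c2.png

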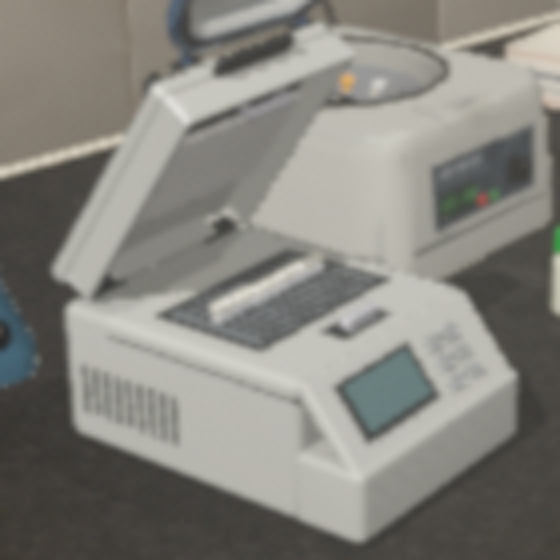

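```bash
cat > h.py <<'E'
import numpy as np,cv2
from bench import robot,vision
def proj(n,P):
    m=vision.camera_model(n);return cv2.projectPoints(np.array(P,float),np.array(m["rvec"],float),np.array(m["tvec"],float),m["K"],None)[0][:,0]
def lidpt(p,a): # p rel. hinge axes (shut), opening a -> cycler frame
    x,y,z=p;c,s=np.cos(a),np.sin(a);return [90+c*x+s*z, y, 106-s*x+c*z]
def cyc(P,v): 
    c,s=np.cos(v[2]),np.sin(v[2]);P=np.array(P,float);return P@np.array([[c,s,0],[-s,c,0],[0,0,1]])+[v[0],v[1],0]
E
python3 - <<'E'
from h import *
from scipy.optimize import least_squares
B=lambda x,y:(x,y,101)
S=[(B(37,60),(283,200)),(B(37,-60),(435,327)),(B(-37,-60),(335,410)),(B(-37,60),(183,272)),((-85,85,100),(107,300)),((-85,-85,100),(298,478)),
((4.5,54,112),(252,236)),((4.5,-54,112),(373,345))]
C=[(B(37,60),(162,315)),(B(-37,60),(265,347)),(B(-37,-60),(390,277)),((-130,85,0),(360,543)),((-130,-85,0),(517,430)),((105,85,0),(77,430)),((-85,85,100),(303,400)),((-85,-85,100),(460,280))]
LS=[((-165,80,30),(250,28)),((-165,-80,30),(455,195)),((-165,80,-4),(210,70)),((-165,-80,-4),(425,247))]
LC=[((-165,80,30),(160,86)),((-165,80,-4),(187,120))]
def f(v):
    r=[]
    for n,o,X,L in(("side",(270,170),S,LS),("scene",(240,165),C,LC)):
        P=[p for p,_ in X]+[lidpt(p,v[3]) for p,_ in L];U=np.array([u for _,u in X+L])/4+o
        r.append(proj(n,cyc(P,v))-U)
    return np.concatenate(r).ravel()
s=least_squares(f,[600,0,0.3,1.0],loss='soft_l1');print(s.x);print(f(s.x).reshape(-1,2).round(1).tolist())
E
```

```text
[5.85841552e+02 3.18181566e+01 2.04350790e-01 9.71179742e-01]
[[-0.3, 1.7], [-2.4, 0.5], [-0.1, -1.7], [2.1, 0.5], [-1.3, -1.4], [1.6, 1.5], [-0.5, -1.3], [1.8, -0.2], [-0.9, -1.5], [2.7, 0.6], [-0.5, 0.6], [-0.5, 0.9], [1.6, -1.3], [-1.0, -1.7], [-2.7, -0.8], [0.7, 2.6], [0.5, 2.1], [-1.0, 1.8], [-1.2, -5.3], [0.9, 0.1], [-2.3, -2.3], [0.6, -0.5]]
```

Call:
{"fn": "jog_arm", "kwargs": {
  "commands": [
    [0,0,0.0,-0.06,0],
    [0,0,0.0,-0.12,0],
    [0,0,0.0,-0.18,0],
    [0,0,0.06,-0.24,0],
    [0,0,0.12,-0.25,0],
    [0,0,0.18,-0.25,0],
    [0,0,0.24,-0.25,0],
    [0,0,0.3,-0.25,0],
    [0,0,0.3,-0.25,0]
  ]
}}

```text
t: 1.23
tool_pos: [167.9, -772.4, 440.4]
eef_rot: [[0.977, 0.214, 0.015], [0.214, -0.976, -0.027], [0.009, 0.03, -1.0]]
ft_force: [-1.2, 0.6, 1.1]
width: 5.5
finger_force: 0.0
```

Run:
```python
from h import *
s=robot.sense()
for k in('t','q','tool_pos','eef_rot'):print(k,np.round(s[k],3).tolist())
```

```text
t 1.225
q [1.231, 0.943, 0.883, 0.168, -0.813, 2.057, 0.02]
tool_pos [167.915, -772.385, 440.385]
eef_rot [[0.977, 0.214, 0.015], [0.214, -0.976, -0.027], [0.009, 0.03, -1.0]]
```

Call:
{"fn": "jog_arm", "kwargs": {
  "commands": [
    [0,0,0.06,0,0],
    [0,0,0.12,0,0],
    [0,0,0.18,0,0],
    [0,0,0.24,0,0],
    [0,0,0.3,0,0],
    [0,0,0.3,0,0]
  ]
}}

```text
t: 1.98
tool_pos: [170.9, -786.2, 416.9]
eef_rot: [[0.977, 0.214, 0.022], [0.215, -0.976, -0.022], [0.017, 0.026, -1.0]]
ft_force: [-0.1, -0.1, 0.7]
width: 0.4
finger_force: 0.0
```

Call:
{"fn": "jog_arm", "kwargs": {
  "commands": [
    [0,0,0,0,0],
    [0,0,0,0,0]
  ]
}}

```text
t: 2.22
tool_pos: [170.9, -786.2, 416.6]
eef_rot: [[0.977, 0.214, 0.022], [0.215, -0.976, -0.021], [0.017, 0.025, -1.0]]
ft_force: [0.6, -0.1, 0.3]
width: 0.6
finger_force: 0.0
```

Run:
```python
from h import *
s=robot.sense()
for k in('t','q','tool_pos','eef_rot'):print(k,np.round(s[k],3).tolist())
```

```text
t 2.225
q [1.232, 1.015, 1.339, 0.162, -1.267, 2.058, 0.049]
tool_pos [170.911, -786.227, 416.646]
eef_rot [[0.977, 0.214, 0.022], [0.215, -0.976, -0.021], [0.017, 0.025, -1.0]]
```

Call:
{"fn": "jog_arm", "kwargs": {
  "commands": [
    [0,0,-0.06,0,0],
    [0,0,-0.12,0,0],
    [0,0,-0.18,0,0],
    [0,0,-0.18,0,0]
  ]
}}

```text
t: 2.72
tool_pos: [136.4, -626.5, 414.2]
eef_rot: [[0.976, 0.216, 0.02], [0.217, -0.976, -0.021], [0.015, 0.024, -1.0]]
ft_force: [0.0, 0.8, 5.6]
width: 0.4
finger_force: 0.0
```

Call:
{"fn": "jog_arm", "kwargs": {
  "commands": [
    [0,0,0,-0.06,0],
    [0,0,0,-0.12,0],
    [0,0,0,-0.18,0],
    [0,0,0,-0.24,0],
    [0,0,0,-0.3,0],
    [0,0,0,-0.36,0]
  ]
}}

```text
t: 3.48
tool_pos: [126.0, -609.3, 588.7]
eef_rot: [[0.977, 0.212, 0.029], [0.214, -0.975, -0.057], [0.016, 0.062, -0.998]]
ft_force: [-0.1, -0.5, -1.0]
width: 0.7
finger_force: 0.0
```

Call:
{"fn": "jog_arm", "kwargs": {
  "commands": [
    [0,0,0,-0.06,0]
  ]
}}

```text
t: 3.6
tool_pos: [123.1, -592.2, 617.9]
eef_rot: [[0.976, 0.214, 0.042], [0.218, -0.971, -0.102], [0.019, 0.109, -0.994]]
ft_force: [-0.1, -0.0, -0.3]
width: 0.3
finger_force: 0.0
```

Call:
{"fn": "jog_arm", "kwargs": {
  "commands": [
    [0,0,0,-0.06,0]
  ]
}}

```text
t: 3.72
tool_pos: [117.7, -575.3, 643.6]
eef_rot: [[0.977, 0.21, 0.049], [0.215, -0.966, -0.143], [0.017, 0.151, -0.988]]
ft_force: [-0.1, 0.2, 0.4]
width: 0.8
finger_force: 0.0
```

Call:
{"fn": "jog_arm", "kwargs": {
  "commands": [
    [0,0,0,-0.06,0]
  ]
}}

```text
t: 3.85
tool_pos: [113.2, -557.3, 668.7]
eef_rot: [[0.977, 0.207, 0.058], [0.214, -0.959, -0.185], [0.017, 0.193, -0.981]]
ft_force: [0.6, -0.7, 0.0]
width: 0.4
finger_force: 0.0
```

Run:
```python
from h import *
s=robot.sense()
for k in('t','q','tool_pos','eef_rot'):print(k,np.round(s[k],3).tolist())
```

```text
t 3.85
q [1.073, 0.28, 0.394, 0.626, -0.158, 2.058, -0.002]
tool_pos [113.211, -557.335, 668.733]
eef_rot [[0.977, 0.207, 0.058], [0.214, -0.959, -0.185], [0.017, 0.193, -0.981]]
```

```bash
cat >> h.py <<'E'
def st():
    s=robot.sense();p=np.array(s['tool_pos']);R=np.array(s['eef_rot']);z=R[:,2]
    print('t',round(s['t'],2),'pos',p.round(1),'z',z.round(3),'tilt',np.degrees(np.arccos(-z[2])).round(1),'az',np.degrees(np.arctan2(z[1],z[0])).round(1),'xaz',np.degrees(np.arctan2(R[1,0],R[0,0])).round(1),'y',R[:,1].round(3),'q',np.round(s['q'],2),'F',np.round(s['ft_force'],1))
    return p,R
def tod(R,*ds):
    for d in ds: print(np.round(R.T@np.array(d,float)/1000,4).tolist())
E
python3 - <<'E'
from h import *
p,R=st();tod(R,np.array([560,-200,480])-p,np.array([470,220,480])-p)
E
```

```text
t 3.85 pos [ 113.2 -557.3  668.7] z [ 0.058 -0.185 -0.981] tilt 11.1 az -72.7 xaz 12.4 y [ 0.207 -0.959  0.193] q [ 1.07  0.28  0.39  0.63 -0.16  2.06 -0.  ] F [ 0.6 -0.7  0. ]
[0.5097, -0.2866, 0.145]
[0.5118, -0.7081, 0.0623]
```

Call:
{"fn": "jog_arm", "kwargs": {
  "commands": [
    [0,0.05,-0.03,0.015,-10],
    [0,0.1,-0.06,0.03,-20],
    [0,0.15,-0.09,0.045,-30],
    [0,0.2,-0.115,0.06,-40],
    [0,0.25,-0.145,0.075,-50],
    [0,0.3,-0.17,0.09,-60],
    [0,0.35,-0.2,0.1,-70],
    [0,0.4,-0.225,0.115,-80],
    [0,0.45,-0.255,0.13,-90],
    [0,0.51,-0.287,0.145,-100],
    [0,0.51,-0.34,0.135,-110],
    [0,0.51,-0.39,0.125,-120],
    [0,0.51,-0.44,0.115,-130],
    [0,0.51,-0.5,0.105,-140],
    [0,0.51,-0.55,0.095,-150],
    [0,0.51,-0.6,0.085,-160],
    [0,0.51,-0.65,0.075,-170],
    [0,0.51,-0.7,0.065,-178],
    [0,0.51,-0.708,0.062,-178]
  ]
}}

```text
t: 6.22
tool_pos: [466.8, 222.3, 479.9]
eef_rot: [[-0.982, -0.18, 0.057], [-0.187, 0.965, -0.182], [-0.022, -0.189, -0.982]]
ft_force: [0.7, -1.3, -0.2]
width: 0.4
finger_force: 0.0
```

Run:
```python
from h import *
p,R=st();tod(R,[0,0,60],[0,0,1])
```

```text
t 6.22 pos [466.8 222.3 479.9] z [ 0.057 -0.182 -0.982] tilt 11.0 az -72.7 xaz -169.2 y [-0.18   0.965 -0.189] q [-0.12  0.16 -0.62  1.21  0.28  1.88  1.09] F [ 0.7 -1.3 -0.2]
[-0.0013, -0.0114, -0.0589]
[-0.0, -0.0002, -0.001]
```

Call:
{"fn": "jog_arm", "kwargs": {
  "commands": [
    [0,0,0,-0.06,0],
    [0,0,0,-0.12,0],
    [0,0,0,-0.18,0]
  ]
}}

```text
t: 6.6
tool_pos: [481.8, 227.3, 524.3]
eef_rot: [[-0.985, -0.174, -0.006], [-0.169, 0.965, -0.201], [0.041, -0.196, -0.98]]
ft_force: [1.2, 0.0, -1.6]
width: 0.5
finger_force: 0.0
```

Call:
{"fn": "jog_arm", "kwargs": {
  "commands": [
    [0,0,0,-0.06,0]
  ]
}}

```text
t: 6.72
tool_pos: [487.9, 226.2, 520.7]
eef_rot: [[-0.984, -0.174, -0.03], [-0.164, 0.965, -0.205], [0.064, -0.197, -0.978]]
ft_force: [0.7, -0.6, -1.1]
width: 0.3
finger_force: 0.0
```

Call:
{"fn": "jog_arm", "kwargs": {
  "commands": [
    [0,0,0,-0.06,0]
  ]
}}

```text
t: 6.85
tool_pos: [492.9, 225.6, 519.9]
eef_rot: [[-0.984, -0.173, -0.046], [-0.16, 0.965, -0.206], [0.08, -0.195, -0.978]]
ft_force: [0.4, -0.9, -1.2]
width: 0.4
finger_force: 0.0
```

Call:
{"fn": "jog_arm", "kwargs": {
  "commands": [
    [0,0,0,-0.06,0]
  ]
}}

```text
t: 6.98
tool_pos: [495.3, 226.5, 525.8]
eef_rot: [[-0.984, -0.17, -0.043], [-0.158, 0.966, -0.203], [0.077, -0.193, -0.978]]
ft_force: [0.8, 1.0, 0.3]
width: 0.4
finger_force: 0.0
```

Call:
{"fn": "jog_arm", "kwargs": {
  "commands": [
    [0,0,0,-0.06,0]
  ]
}}

```text
t: 7.1
tool_pos: [493.1, 229.8, 542.6]
eef_rot: [[-0.986, -0.166, -0.015], [-0.16, 0.968, -0.196], [0.047, -0.191, -0.981]]
ft_force: [1.1, 0.5, -0.6]
width: 0.9
finger_force: 0.0
```

Run:
```python
from h import *
p,R=st();tod(R,[0,0,60],[0,0,1])
```

```text
t 7.1 pos [493.1 229.8 542.6] z [-0.015 -0.196 -0.981] tilt 11.3 az -94.3 xaz -170.8 y [-0.166  0.968 -0.191] q [-1.15  0.33  0.84  0.94 -0.07  2.05  1.38] F [ 1.1  0.5 -0.6]
[0.0028, -0.0114, -0.0588]
[0.0, -0.0002, -0.001]
```

Call:
{"fn": "jog_arm", "kwargs": {
  "commands": [
    [0,0,0,-0.06,0]
  ]
}}

```text
t: 7.22
tool_pos: [478.4, 233.2, 582.6]
eef_rot: [[-0.984, -0.165, 0.063], [-0.174, 0.968, -0.18], [-0.031, -0.188, -0.982]]
ft_force: [-0.3, 1.4, -0.2]
width: 0.5
finger_force: 0.0
```

Call:
{"fn": "jog_arm", "kwargs": {
  "commands": [
    [0,0,0,-0.06,0]
  ]
}}

```text
t: 7.35
tool_pos: [464.6, 258.2, 597.3]
eef_rot: [[-0.971, -0.222, 0.093], [-0.234, 0.96, -0.152], [-0.056, -0.169, -0.984]]
ft_force: [1.7, 0.4, -2.3]
width: 0.4
finger_force: 0.0
```

Call:
{"fn": "jog_arm", "kwargs": {
  "commands": [
    [0,0,0,-0.06,0]
  ]
}}

```text
t: 7.48
tool_pos: [454.7, 261.1, 620.1]
eef_rot: [[-0.965, -0.221, 0.142], [-0.241, 0.961, -0.137], [-0.106, -0.166, -0.98]]
ft_force: [1.4, 0.4, -1.4]
width: 0.6
finger_force: 0.0
```

Call:
{"fn": "jog_arm", "kwargs": {
  "commands": [
    [0,0,0,-0.06,0]
  ]
}}

```text
t: 7.6
tool_pos: [401.7, 340.5, 641.8]
eef_rot: [[-0.892, -0.404, 0.201], [-0.425, 0.902, -0.076], [-0.151, -0.153, -0.977]]
ft_force: [2.5, 3.6, -0.7]
width: 0.3
finger_force: 0.0
```

Run:
```python
from h import *
p,R=st();tod(R,[0,0,60],[0,0,1])
```

```text
t 7.6 pos [401.7 340.5 641.8] z [ 0.201 -0.076 -0.977] tilt 12.4 az -20.6 xaz -154.5 y [-0.404  0.902 -0.153] q [-1.7   0.34  1.32  0.83 -0.2   2.06  1.48] F [ 2.5  3.6 -0.7]
[-0.0091, -0.0092, -0.0586]
[-0.0002, -0.0002, -0.001]
```

Run:
```python
from h import *
p,R=st();tod(R,[60,-160,-60])
```

```text
t 7.6 pos [401.7 340.5 641.8] z [ 0.201 -0.076 -0.977] tilt 12.4 az -20.6 xaz -154.5 y [-0.404  0.902 -0.153] q [-1.7   0.34  1.32  0.83 -0.2   2.06  1.48] F [ 2.5  3.6 -0.7]
[0.0236, -0.1593, 0.0828]
```

Call:
{"fn": "jog_arm", "kwargs": {
  "commands": [
    [0,0.008,-0.053,0.03,0],
    [0,0.016,-0.106,0.06,0],
    [0,0.024,-0.16,0.083,0],
    [0,0.024,-0.16,0.083,0]
  ]
}}

```text
t: 8.1
tool_pos: [463.4, 180.9, 578.4]
eef_rot: [[-0.89, -0.412, 0.194], [-0.432, 0.899, -0.07], [-0.146, -0.146, -0.978]]
ft_force: [-0.2, 0.2, 0.1]
width: 0.8
finger_force: 0.0
```

Call:
{"fn": "jog_arm", "kwargs": {
  "commands": [
    [0,0,0,-0.06,0]
  ]
}}

```text
t: 8.22
tool_pos: [451.5, 182.6, 628.7]
eef_rot: [[-0.893, -0.408, 0.189], [-0.428, 0.9, -0.08], [-0.137, -0.152, -0.979]]
ft_force: [2.5, 0.6, 1.9]
width: 0.4
finger_force: 0.0
```

Call:
{"fn": "jog_arm", "kwargs": {
  "commands": [
    [0,0,0,-0.06,0]
  ]
}}

```text
t: 8.35
tool_pos: [430.1, 196.2, 660.3]
eef_rot: [[-0.874, -0.438, 0.209], [-0.458, 0.888, -0.053], [-0.162, -0.142, -0.976]]
ft_force: [-1.7, -1.5, 1.4]
width: 0.7
finger_force: 0.0
```

Call:
{"fn": "jog_arm", "kwargs": {
  "commands": [
    [0,0,0,-0.06,0]
  ]
}}

```text
t: 8.48
tool_pos: [433.9, 188.1, 686.3]
eef_rot: [[-0.879, -0.413, 0.237], [-0.435, 0.899, -0.048], [-0.193, -0.145, -0.97]]
ft_force: [-1.7, -2.1, 0.8]
width: 0.5
finger_force: 0.0
```

Call:
{"fn": "jog_arm", "kwargs": {
  "commands": [
    [0,0,0,-0.06,0]
  ]
}}

```text
t: 8.6
tool_pos: [445.2, 194.5, 707.2]
eef_rot: [[-0.87, -0.409, 0.274], [-0.434, 0.9, -0.035], [-0.232, -0.15, -0.961]]
ft_force: [-1.4, -0.3, 1.7]
width: 0.6
finger_force: 0.0
```

Run:
```python
from h import *
p,R=st();tod(R,[0,0,60],[0,-50,0])
```

```text
t 8.6 pos [445.2 194.5 707.2] z [ 0.274 -0.035 -0.961] tilt 16.0 az -7.3 xaz -153.5 y [-0.409  0.9   -0.15 ] q [-1.65  0.15  1.34  0.79 -0.03  2.06  1.67] F [-1.4 -0.3  1.7]
[-0.0139, -0.009, -0.0577]
[0.0217, -0.045, 0.0018]
```

Call:
{"fn": "jog_arm", "kwargs": {
  "commands": [
    [0,-0.015,-0.01,-0.06,0]
  ]
}}

```text
t: 8.72
tool_pos: [448.2, 189.1, 728.7]
eef_rot: [[-0.859, -0.402, 0.318], [-0.432, 0.902, -0.025], [-0.277, -0.159, -0.948]]
ft_force: [0.1, -0.7, -0.3]
width: 0.2
finger_force: 0.0
```

Call:
{"fn": "jog_arm", "kwargs": {
  "commands": [
    [0,-0.015,-0.01,-0.06,0]
  ]
}}

```text
t: 8.85
tool_pos: [447.2, 182.4, 752.1]
eef_rot: [[-0.842, -0.4, 0.363], [-0.432, 0.902, -0.007], [-0.324, -0.162, -0.932]]
ft_force: [-0.5, -0.6, -0.4]
width: 0.3
finger_force: 0.0
```

Call:
{"fn": "jog_arm", "kwargs": {
  "commands": [
    [0,-0.015,-0.01,-0.06,0]
  ]
}}

```text
t: 8.98
tool_pos: [444.2, 176.6, 774.6]
eef_rot: [[-0.822, -0.399, 0.406], [-0.432, 0.902, 0.01], [-0.37, -0.168, -0.914]]
ft_force: [-0.5, -0.1, -1.2]
width: 0.6
finger_force: 0.0
```

Call:
{"fn": "jog_arm", "kwargs": {
  "commands": [
    [0,-0.015,-0.01,-0.06,0]
  ]
}}

```text
t: 9.1
tool_pos: [440.1, 170.5, 796.8]
eef_rot: [[-0.802, -0.396, 0.448], [-0.432, 0.902, 0.025], [-0.414, -0.173, -0.894]]
ft_force: [-0.2, 0.2, -0.6]
width: 0.4
finger_force: 0.0
```

Call:
{"fn": "jog_arm", "kwargs": {
  "commands": [
    [0,-0.015,-0.01,-0.06,0]
  ]
}}

```text
t: 9.22
tool_pos: [436.7, 164.7, 818.7]
eef_rot: [[-0.778, -0.394, 0.489], [-0.431, 0.902, 0.04], [-0.457, -0.179, -0.871]]
ft_force: [0.2, -0.4, -0.4]
width: 0.7
finger_force: 0.0
```

Run:
```python
from h import *
p,R=st();tod(R,[0,0,60],[0,-50,0])
```

```text
t 9.22 pos [436.7 164.7 818.7] z [ 0.489  0.04  -0.871] tilt 29.4 az 4.7 xaz -151.0 y [-0.394  0.902 -0.179] q [-1.62  0.12  1.34  0.55 -0.01  2.06  1.71] F [ 0.2 -0.4 -0.4]
[-0.0274, -0.0108, -0.0523]
[0.0215, -0.0451, -0.002]
```

Call:
{"fn": "jog_arm", "kwargs": {
  "commands": [
    [0,-0.026,-0.005,-0.053,0]
  ]
}}

```text
t: 9.35
tool_pos: [433.6, 165.4, 838.7]
eef_rot: [[-0.755, -0.39, 0.527], [-0.429, 0.902, 0.054], [-0.496, -0.185, -0.848]]
ft_force: [0.6, -0.2, 0.9]
width: 0.6
finger_force: 0.0
```

Call:
{"fn": "jog_arm", "kwargs": {
  "commands": [
    [0,-0.026,-0.005,-0.053,0]
  ]
}}

```text
t: 9.48
tool_pos: [427.6, 165.9, 857.6]
eef_rot: [[-0.731, -0.385, 0.564], [-0.426, 0.902, 0.065], [-0.533, -0.193, -0.824]]
ft_force: [-0.3, -0.9, 0.1]
width: 0.7
finger_force: 0.0
```

Call:
{"fn": "jog_arm", "kwargs": {
  "commands": [
    [0,-0.026,-0.005,-0.053,0]
  ]
}}

```text
t: 9.6
tool_pos: [419.2, 165.3, 876.3]
eef_rot: [[-0.705, -0.38, 0.598], [-0.423, 0.903, 0.076], [-0.57, -0.199, -0.797]]
ft_force: [-0.2, 0.2, 1.1]
width: 0.4
finger_force: 0.0
```

Run:
```python
from h import *
p,R=st()
z=R[:,2];yd=np.cross(z,[0,0,1]);yd/=np.linalg.norm(yd)
print('yaw to horizontal y',np.degrees(np.arctan2(-yd@R[:,0],yd@R[:,1])), yd)
tod(R,np.array([420,-5,420])-p)
```

```text
t 9.6 pos [419.2 165.3 876.3] z [ 0.598  0.076 -0.797] tilt 37.1 az 7.3 xaz -149.1 y [-0.38   0.903 -0.199] q [-1.57  0.13  1.34  0.41 -0.05  2.06  1.72] F [-0.2  0.2  1.1]
yaw to horizontal y -160.73436965639954 [ 0.12648678 -0.99196829  0.        ]
[0.3313, -0.0632, 0.3514]
```

Call:
{"fn": "jog_arm", "kwargs": {
  "commands": [
    [0,0.033,-0.0045,0.046,3],
    [0,0.066,-0.009,0.092,6],
    [0,0.099,-0.0135,0.138,9],
    [0,0.132,-0.018,0.184,12],
    [0,0.165,-0.0225,0.23,15],
    [0,0.198,-0.027,0.276,19],
    [0,0.231,-0.0315,0.322,19],
    [0,0.264,-0.036,0.368,19],
    [0,0.297,-0.041,0.414,19],
    [0,0.33,-0.045,0.46,19],
    [0,0.33,-0.045,0.46,19]
  ]
}}

```text
t: 10.98
tool_pos: [459.3, 69.7, 501.9]
eef_rot: [[-0.79, -0.145, 0.595], [-0.121, 0.989, 0.081], [-0.6, -0.008, -0.8]]
ft_force: [-1.5, 0.8, 0.4]
width: 0.7
finger_force: 0.0
```

Run:
```python
from h import *
p,R=st();np.savez("w1.npz",p=p,R=R);cv2.imwrite("pics/w1.png",vision.camera("wrist"))
tod(R,np.array([530,25,193])-p)
```

```text
t 10.97 pos [459.3  69.7 501.9] z [ 0.595  0.081 -0.8  ] tilt 36.9 az 7.8 xaz -171.3 y [-0.145  0.989 -0.008] q [-0.26 -0.5  -0.04  1.82  0.08  1.18  1.41] F [-1.5  0.8  0.4]
[0.135, -0.0521, 0.2854]
```

View pics/w1.png

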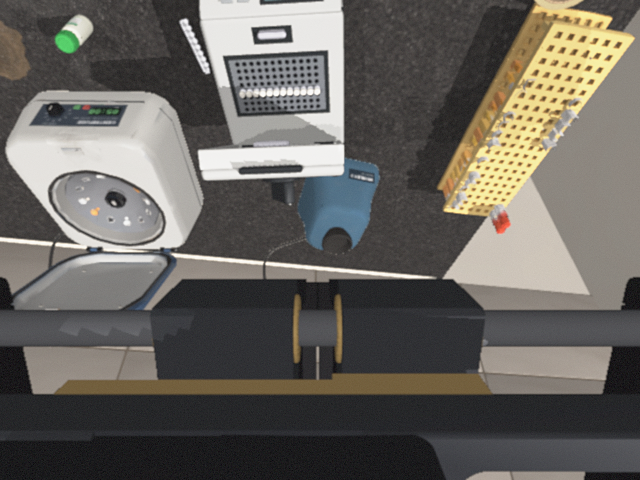

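Call:
{"fn": "jog_arm", "kwargs": {
  "commands": [
    [0,0.025,-0.01,0.05,0],
    [0,0.05,-0.02,0.1,0],
    [0,0.075,-0.03,0.15,0],
    [0,0.1,-0.04,0.2,0],
    [0,0.12,-0.05,0.25,0],
    [0,0.13,-0.052,0.27,0],
    [0,0.13,-0.052,0.27,0]
  ]
}}

```text
t: 11.9
tool_pos: [524.2, 25.8, 207.8]
eef_rot: [[-0.792, -0.148, 0.592], [-0.124, 0.989, 0.082], [-0.597, -0.009, -0.802]]
ft_force: [0.1, 0.3, 0.6]
width: 0.6
finger_force: 0.0
```

Run:
```python
from h import *
p,R=st();np.savez("w2.npz",p=p,R=R);cv2.imwrite("pics/w2.png",vision.camera("wrist"))
```

```text
t 11.9 pos [524.2  25.8 207.8] z [ 0.592  0.082 -0.802] tilt 36.7 az 7.9 xaz -171.1 y [-0.148  0.989 -0.009] q [-0.13 -0.27 -0.    2.29 -0.    0.48  1.59] F [0.1 0.3 0.6]
```

View pics/w2.png

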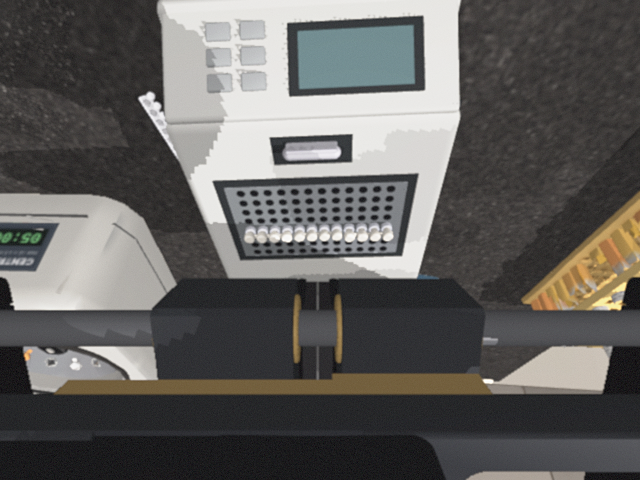

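```bash
cat >> h.py <<'E'
def wproj(p,R,P):
    m=vision.camera_model("wrist");T=m["tool_from_camera"];X=(np.array(P,float)-p)@R;X=(X-T[:3,3])@T[:3,:3];u=X@m["K"].T;return u[:,:2]/u[:,2:]
E
python3 - <<'E'
from h import *
from scipy.optimize import least_squares
w=np.load("w2.npz");p,R=w['p'],w['R']
A=[((-39,-62,101),(216,181)),((-39,62,101),(417,175)),((39,-62,101),(242,259)),((39,62,101),(402,255)),((4.5,-49.5,112),(249,230)),((4.5,49.5,112),(387,227)),((-85,-85,100),(168,124)),((-85,85,100),(458,112))]
P=[a for a,_ in A];U=np.array([u for _,u in A])
f=lambda v:(wproj(p,R,cyc(P,v))-U).ravel()
s=least_squares(f,[586,32,.2],loss='soft_l1');print(s.x,f(s.x).reshape(-1,2).round(1).tolist())
# with free block half sizes
f2=lambda v:(wproj(p,R,cyc([(np.sign(a[0])*v[3],np.sign(a[1])*v[4],101) if i<4 else a for i,a in enumerate(P)],v))-U).ravel()
s=least_squares(f2,[586,32,.2,38,62]);print(s.x,f2(s.x).reshape(-1,2).round(1).tolist())
w=np.load("w1.npz");print(wproj(w['p'],w['R'],cyc([(4.5,-49.5,112),(4.5,49.5,112)],s.x)).round(1))
p0=cyc([(4.5,y,112) for y in(36,0,-36)],s.x);print(p0.round(1))
E
```

```text
[5.84867212e+02 3.35886884e+01 1.99637613e-01] [[3.0, 3.6], [-5.3, 3.3], [1.3, -2.2], [-4.3, -1.9], [-0.2, 9.7], [0.4, 9.1], [-9.9, -0.9], [8.6, -1.4]]
[5.84529685e+02 3.40365946e+01 2.02075979e-01 4.16085939e+01
 6.43032073e+01] [[-0.9, 0.5], [-0.3, -0.5], [-0.1, -0.3], [-0.9, -0.3], [0.5, 9.6], [1.2, 8.8], [-9.4, -1.0], [9.3, -2.1]]
[[242.1  94.8]
 [317.   91.2]]
[[ 5.817e+02  7.020e+01  1.120e+02]
 [ 5.889e+02  3.490e+01  1.120e+02]
 [ 5.962e+02 -3.000e-01  1.120e+02]]
```

Run:
```python
import cv2
a=cv2.imread("pics/w2.png")[190:270,230:430];cv2.imwrite("pics/c3.png",cv2.resize(a,None,fx=4,fy=4,interpolation=cv2.INTER_CUBIC))
```

```text
(no output)
```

View pics/c3.png

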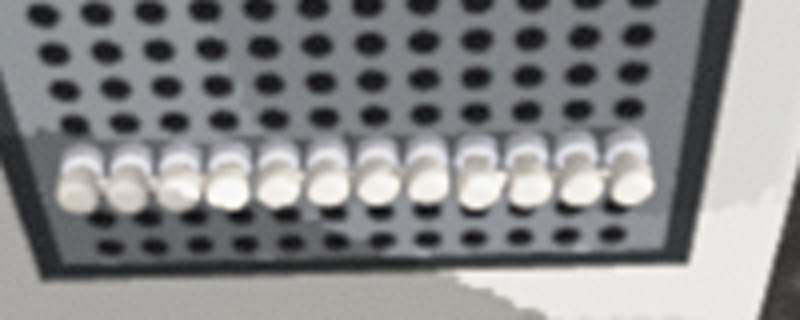

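```bash
cat >> h.py <<'E'
def press(c):
    p,R=st();t=np.array(c)-R@[9.5,0,14];tod(R,t-p)
    return p,R
E
python3 - <<'E'
from h import *
press([588.9,34.9,122])
E
```

```text
t 11.95 pos [524.9  26.1 209.6] z [ 0.594  0.082 -0.8  ] tilt 36.9 az 7.9 xaz -171.1 y [-0.149  0.989 -0.009] q [-0.13 -0.27 -0.    2.29 -0.    0.48  1.59] F [ 0.2 -0.3  0.2]
[-0.0086, 0.0, 0.0948]
```

Call:
{"fn": "jog_arm", "kwargs": {
  "commands": [
    [0,-0.004,0,0.045,0],
    [0,-0.0085,0,0.085,0],
    [0,-0.0085,0,0.095,0],
    [0,-0.0085,0,0.095,0]
  ]
}}

```text
t: 12.45
tool_pos: [588.4, 34.9, 139.3]
eef_rot: [[-0.79, -0.149, 0.595], [-0.124, 0.989, 0.082], [-0.6, -0.009, -0.8]]
ft_force: [-0.4, 0.2, -0.2]
width: 0.6
finger_force: 0.0
```

Call:
{"fn": "jog_arm", "kwargs": {
  "commands": [
    [0,0.0012,0,0.0016,0],
    [0,0.0024,0,0.0032,0],
    [0,0.003,0,0.004,0],
    [0,0.003,0,0.004,0]
  ]
}}

```text
t: 12.95
tool_pos: [588.0, 34.5, 133.3]
eef_rot: [[-0.79, -0.148, 0.595], [-0.124, 0.989, 0.082], [-0.6, -0.009, -0.8]]
ft_force: [-0.4, -0.7, -0.9]
width: 0.4
finger_force: 0.0
```

Run:
```python
from h import *
p,R=st();print(p+R@[9.5,0,14])
```

```text
t 12.95 pos [588.   34.5 133.3] z [ 0.595  0.082 -0.8  ] tilt 36.9 az 7.8 xaz -171.1 y [-0.148  0.989 -0.009] q [-0.14 -0.    0.01  2.24 -0.    0.26  1.59] F [-0.4 -0.7 -0.9]
[588.82378873  34.47754894 116.4359693 ]
```

Call:
{"fn": "jog_arm", "kwargs": {
  "commands": [
    [0,0.0012,0,0.0016,0],
    [0,0.0012,0,0.0016,0]
  ]
}}

```text
t: 13.2
tool_pos: [588.0, 34.5, 130.9]
eef_rot: [[-0.791, -0.148, 0.594], [-0.124, 0.989, 0.082], [-0.6, -0.009, -0.8]]
ft_force: [-0.8, 0.2, -0.2]
width: 0.4
finger_force: 0.0
```

Call:
{"fn": "jog_arm", "kwargs": {
  "commands": [
    [0,0.0006,0,0.0008,0],
    [0,0.0006,0,0.0008,0]
  ]
}}

```text
t: 13.45
tool_pos: [588.0, 34.6, 130.1]
eef_rot: [[-0.79, -0.148, 0.594], [-0.124, 0.989, 0.082], [-0.6, -0.009, -0.8]]
ft_force: [1.1, 0.1, -0.0]
width: 0.3
finger_force: 0.0
```

Call:
{"fn": "jog_arm", "kwargs": {
  "commands": [
    [0,0.0006,0,0.0008,0],
    [0,0.0006,0,0.0008,0]
  ]
}}

```text
t: 13.7
tool_pos: [588.1, 34.5, 129.2]
eef_rot: [[-0.79, -0.148, 0.595], [-0.124, 0.989, 0.082], [-0.6, -0.009, -0.8]]
ft_force: [-0.1, -0.4, 0.5]
width: 0.8
finger_force: 0.2
```

Call:
{"fn": "jog_arm", "kwargs": {
  "commands": [
    [0,0.0006,0,0.0008,0],
    [0,0.0006,0,0.0008,0]
  ]
}}

```text
t: 13.95
tool_pos: [588.4, 34.6, 128.6]
eef_rot: [[-0.79, -0.148, 0.595], [-0.124, 0.989, 0.082], [-0.601, -0.009, -0.799]]
ft_force: [-1.9, -0.5, 5.7]
width: 0.5
finger_force: 2.2
```

Call:
{"fn": "jog_arm", "kwargs": {
  "commands": [
    [0,0.0006,0,0.0008,0],
    [0,0.0006,0,0.0008,0]
  ]
}}

```text
t: 14.2
tool_pos: [588.5, 34.6, 127.9]
eef_rot: [[-0.79, -0.148, 0.596], [-0.124, 0.989, 0.082], [-0.601, -0.009, -0.799]]
ft_force: [-4.1, -0.5, 7.7]
width: 0.5
finger_force: 3.8
```

Call:
{"fn": "jog_arm", "kwargs": {
  "commands": [
    [0,0.0006,0,0.0008,0],
    [0,0.0006,0,0.0008,0]
  ]
}}

```text
t: 14.45
tool_pos: [588.5, 34.6, 126.9]
eef_rot: [[-0.79, -0.148, 0.596], [-0.124, 0.989, 0.082], [-0.601, -0.009, -0.799]]
ft_force: [-4.0, 0.3, 8.7]
width: 0.8
finger_force: 4.0
```

Call:
{"fn": "jog_arm", "kwargs": {
  "commands": [
    [0,0.0006,0,0.0008,0],
    [0,0.0006,0,0.0008,0]
  ]
}}

```text
t: 14.7
tool_pos: [588.6, 34.6, 126.2]
eef_rot: [[-0.789, -0.148, 0.596], [-0.124, 0.989, 0.082], [-0.601, -0.009, -0.799]]
ft_force: [-7.3, -0.5, 10.6]
width: 0.4
finger_force: 5.3
```

Call:
{"fn": "jog_arm", "kwargs": {
  "commands": [
    [0,0.0006,0,0.0008,0],
    [0,0.0006,0,0.0008,0]
  ]
}}

```text
t: 14.95
tool_pos: [589.0, 34.6, 125.9]
eef_rot: [[-0.789, -0.148, 0.597], [-0.124, 0.989, 0.082], [-0.602, -0.009, -0.798]]
ft_force: [-10.1, -1.0, 15.6]
width: 0.4
finger_force: 8.2
```

Call:
{"fn": "jog_arm", "kwargs": {
  "commands": [
    [0,0.0006,0,0.0008,0],
    [0,0.0006,0,0.0008,0]
  ]
}}

```text
t: 15.2
tool_pos: [589.6, 34.7, 125.8]
eef_rot: [[-0.787, -0.148, 0.598], [-0.124, 0.989, 0.082], [-0.604, -0.009, -0.797]]
ft_force: [-11.9, -1.2, 19.6]
width: 0.3
finger_force: 9.9
```

Call:
{"fn": "jog_arm", "kwargs": {
  "commands": [
    [0,0.0003,0,0.0004,0],
    [0,0.0003,0,0.0004,0]
  ]
}}

```text
t: 15.45
tool_pos: [589.8, 34.7, 125.6]
eef_rot: [[-0.787, -0.148, 0.599], [-0.124, 0.989, 0.082], [-0.604, -0.009, -0.797]]
ft_force: [-15.2, -1.5, 24.8]
width: 0.7
finger_force: 12.4
```

Run:
```python
from h import *
p,R=st();print(p+R@[9.5,0,14])
c,s=np.cos(.202),np.sin(.202)
tod(R,[0,0,13],[-36*s,36*c,13],[-36*s,36*c,7],[-36*s,36*c,0.0],[36*s,-36*c,0])
```

```text
t 15.45 pos [589.8  34.7 125.6] z [ 0.599  0.082 -0.797] tilt 37.2 az 7.8 xaz -171.1 y [-0.148  0.989 -0.009] q [-0.14  0.02  0.01  2.25 -0.    0.23  1.59] F [-15.2  -1.5  24.8]
[590.67822936  34.69814432 108.74865145]
[-0.0079, -0.0001, -0.0104]
[-0.0065, 0.0358, -0.0118]
[-0.0029, 0.0359, -0.007]
[0.0013, 0.0359, -0.0014]
[-0.0013, -0.0359, 0.0014]
```

Call:
{"fn": "jog_arm", "kwargs": {
  "commands": [
    [0,-0.008,0,-0.0105,0],
    [0,-0.0065,0.036,-0.012,0],
    [0,-0.0065,0.036,-0.012,0],
    [0,-0.0029,0.036,-0.007,0],
    [0,-0.0023,0.036,-0.0062,0],
    [0,-0.0017,0.036,-0.0054,0],
    [0,-0.0011,0.036,-0.0046,0],
    [0,-0.0011,0.036,-0.0046,0]
  ]
}}

```text
t: 16.45
tool_pos: [581.4, 69.7, 127.2]
eef_rot: [[-0.79, -0.148, 0.595], [-0.124, 0.989, 0.082], [-0.601, -0.009, -0.799]]
ft_force: [-5.0, 2.3, 7.9]
width: 0.6
finger_force: 3.9
```

Call:
{"fn": "jog_arm", "kwargs": {
  "commands": [
    [0,0.0006,0,0.0008,0],
    [0,0.0006,0,0.0008,0]
  ]
}}

```text
t: 16.7
tool_pos: [581.4, 69.7, 126.2]
eef_rot: [[-0.79, -0.148, 0.596], [-0.124, 0.989, 0.082], [-0.601, -0.009, -0.799]]
ft_force: [-4.9, 2.2, 8.0]
width: 0.5
finger_force: 4.2
```

Call:
{"fn": "jog_arm", "kwargs": {
  "commands": [
    [0,0.0006,0,0.0008,0],
    [0,0.0006,0,0.0008,0]
  ]
}}

```text
t: 16.95
tool_pos: [581.8, 69.8, 125.9]
eef_rot: [[-0.789, -0.148, 0.596], [-0.124, 0.989, 0.082], [-0.602, -0.009, -0.798]]
ft_force: [-9.6, 1.1, 14.9]
width: 0.3
finger_force: 7.4
```

Call:
{"fn": "jog_arm", "kwargs": {
  "commands": [
    [0,0.0006,0,0.0008,0],
    [0,0.0006,0,0.0008,0]
  ]
}}

```text
t: 17.2
tool_pos: [582.4, 69.8, 125.8]
eef_rot: [[-0.788, -0.148, 0.598], [-0.124, 0.989, 0.083], [-0.603, -0.009, -0.797]]
ft_force: [-11.5, 0.9, 18.9]
width: 0.8
finger_force: 9.6
```

Call:
{"fn": "jog_arm", "kwargs": {
  "commands": [
    [0,0.0006,0,0.0008,0],
    [0,0.0006,0,0.0008,0]
  ]
}}

```text
t: 17.45
tool_pos: [582.9, 69.9, 125.6]
eef_rot: [[-0.787, -0.148, 0.599], [-0.123, 0.989, 0.083], [-0.605, -0.009, -0.797]]
ft_force: [-14.3, -0.5, 24.7]
width: 0.4
finger_force: 12.1
```

Call:
{"fn": "jog_arm", "kwargs": {
  "commands": [
    [0,-0.008,0,-0.0105,0],
    [0,-0.0095,-0.036,-0.0091,0],
    [0,-0.0106,-0.072,-0.0077,0],
    [0,-0.0106,-0.072,-0.0077,0],
    [0,-0.0068,-0.072,-0.0028,0],
    [0,-0.0062,-0.072,-0.002,0],
    [0,-0.0056,-0.072,-0.0012,0],
    [0,-0.005,-0.072,-0.0004,0],
    [0,-0.005,-0.072,-0.0004,0]
  ]
}}

```text
t: 18.58
tool_pos: [595.7, -0.6, 127.3]
eef_rot: [[-0.789, -0.148, 0.596], [-0.124, 0.989, 0.082], [-0.601, -0.009, -0.799]]
ft_force: [-4.2, -4.5, 8.5]
width: 0.8
finger_force: 3.9
```

Call:
{"fn": "jog_arm", "kwargs": {
  "commands": [
    [0,0.0006,0,0.0008,0],
    [0,0.0006,0,0.0008,0]
  ]
}}

```text
t: 18.82
tool_pos: [595.7, -0.6, 126.3]
eef_rot: [[-0.789, -0.148, 0.596], [-0.124, 0.989, 0.082], [-0.601, -0.009, -0.799]]
ft_force: [-5.0, -4.3, 9.1]
width: 0.5
finger_force: 4.0
```

Call:
{"fn": "jog_arm", "kwargs": {
  "commands": [
    [0,0.0006,0,0.0008,0],
    [0,0.0006,0,0.0008,0]
  ]
}}

```text
t: 19.08
tool_pos: [596.0, -0.6, 126.0]
eef_rot: [[-0.789, -0.148, 0.596], [-0.124, 0.989, 0.082], [-0.602, -0.009, -0.799]]
ft_force: [-8.9, -4.1, 14.8]
width: 0.2
finger_force: 7.5
```

Call:
{"fn": "jog_arm", "kwargs": {
  "commands": [
    [0,0.0006,0,0.0008,0],
    [0,0.0006,0,0.0008,0]
  ]
}}

```text
t: 19.32
tool_pos: [596.4, -0.5, 125.7]
eef_rot: [[-0.788, -0.148, 0.597], [-0.124, 0.989, 0.082], [-0.603, -0.009, -0.798]]
ft_force: [-13.4, -3.6, 20.0]
width: 0.5
finger_force: 10.3
```

Call:
{"fn": "jog_arm", "kwargs": {
  "commands": [
    [0,0.0006,0,0.0008,0],
    [0,0.0006,0,0.0008,0]
  ]
}}

```text
t: 19.58
tool_pos: [597.1, -0.4, 125.7]
eef_rot: [[-0.787, -0.148, 0.599], [-0.124, 0.989, 0.082], [-0.605, -0.01, -0.797]]
ft_force: [-11.8, -2.3, 22.2]
width: 0.6
finger_force: 11.1
```

```bash
cat > lid.py <<'E'
from h import *
V=[584.5,34.0,.202]
def rows(R,Cnow,pts):
    for P in pts: print(np.round(R.T@(cyc([P],V)[0]-Cnow)/1000,4).tolist())
E
python3 - <<'E'
from lid import *
p,R=st();C=p+R@[9.5,0,14]
a=.97;n=np.array([np.sin(a),0,np.cos(a)]);m=np.array(lidpt((-152,0,30),a))
z=R[:,2];c,s=np.cos(.202),np.sin(.202);zc=np.array([c*z[0]+s*z[1],-s*z[0]+c*z[1],z[2]])
rows(R,C,[m+15*n-120*zc,m+15*n,m])
E
```

```text
t 19.57 pos [ 5.971e+02 -4.000e-01  1.257e+02] z [ 0.599  0.082 -0.797] tilt 37.2 az 7.8 xaz -171.1 y [-0.148  0.989 -0.01 ] q [-0.1   0.03  0.06  2.23 -0.24  0.24  1.9 ] F [-11.8  -2.3  22.2]
[-0.1159, 0.0368, -0.2183]
[-0.1159, 0.0368, -0.0983]
[-0.1009, 0.0363, -0.0991]
```

Call:
{"fn": "jog_arm", "kwargs": {
  "commands": [
    [0,-0.002,0,-0.03,0],
    [0,0,0,-0.09,0],
    [0,0,0,-0.15,0],
    [0,-0.05,0.015,-0.18,0],
    [0,-0.1,0.03,-0.21,0],
    [0,-0.116,0.037,-0.218,0],
    [0,-0.116,0.037,-0.218,0],
    [0,-0.116,0.037,-0.16,0],
    [0,-0.116,0.037,-0.11,0],
    [0,-0.116,0.037,-0.098,0],
    [0,-0.116,0.037,-0.098,0]
  ]
}}

```text
t: 20.95
tool_pos: [622.4, 42.0, 268.8]
eef_rot: [[-0.792, -0.148, 0.592], [-0.124, 0.989, 0.082], [-0.598, -0.009, -0.802]]
ft_force: [-0.3, -0.2, 1.0]
width: 0.5
finger_force: 0.0
```

Run:
```python
from lid import *
p,R=st();C=p+R@[9.5,0,14]
rows(R,C,[lidpt((-152,0,30),a) for a in np.arange(1.0,-.01,-.1)])
```

```text
t 20.95 pos [622.4  42.  268.8] z [ 0.592  0.082 -0.802] tilt 36.7 az 7.8 xaz -171.1 y [-0.148  0.989 -0.009] q [-0.07 -0.09 -0.07  2.   -0.01  0.59  1.59] F [-0.3 -0.2  1. ]
[0.0062, -0.0003, -0.0023]
[0.0213, -0.001, -0.0056]
[0.0367, -0.0017, -0.0074]
[0.0521, -0.0022, -0.0076]
[0.0676, -0.0028, -0.0063]
[0.0828, -0.0032, -0.0034]
[0.0976, -0.0036, 0.001]
[0.112, -0.0039, 0.0068]
[0.1257, -0.0041, 0.014]
[0.1386, -0.0043, 0.0226]
[0.1506, -0.0043, 0.0324]
```

Call:
{"fn": "jog_arm", "kwargs": {
  "commands": [
    [0,0.006,0,-0.0023,0],
    [0,0.014,-0.0006,-0.004,0],
    [0,0.0213,-0.001,-0.0056,0],
    [0,0.0367,-0.0017,-0.0074,0],
    [0,0.0521,-0.0022,-0.0076,0],
    [0,0.0676,-0.0028,-0.0063,0],
    [0,0.0828,-0.0032,-0.0034,0],
    [0,0.0976,-0.0036,0.001,0],
    [0,0.112,-0.0039,0.0068,0],
    [0,0.1257,-0.0041,0.014,0],
    [0,0.1257,-0.0041,0.014,0]
  ]
}}

```text
t: 22.32
tool_pos: [531.6, 23.5, 181.7]
eef_rot: [[-0.792, -0.148, 0.592], [-0.124, 0.989, 0.082], [-0.597, -0.009, -0.802]]
ft_force: [-0.2, 0.4, -0.3]
width: 0.3
finger_force: 0.0
```

Run:
```python
from lid import *
p,R=st();C=p+R@[9.5,0,14]
rows(R,C,[lidpt((-152,0,30),a) for a in (.2,.15,.1,.07,.05,.03,.01,0,-.01,-.02)])
cv2.imwrite("pics/s3.png",vision.camera("side"))
```

```text
t 22.32 pos [531.6  23.5 181.7] z [ 0.592  0.082 -0.802] tilt 36.7 az 7.8 xaz -171.1 y [-0.148  0.989 -0.009] q [-0.07 -0.21 -0.05  2.31 -0.05  0.41  1.64] F [-0.2  0.4 -0.3]
[-0.0007, -0.0001, -0.0005]
[0.0059, -0.0002, 0.0036]
[0.0122, -0.0003, 0.0081]
[0.0159, -0.0003, 0.0109]
[0.0183, -0.0003, 0.0128]
[0.0207, -0.0003, 0.0148]
[0.0231, -0.0003, 0.0168]
[0.0242, -0.0003, 0.0179]
[0.0254, -0.0003, 0.0189]
[0.0265, -0.0003, 0.02]
```

View pics/s3.png

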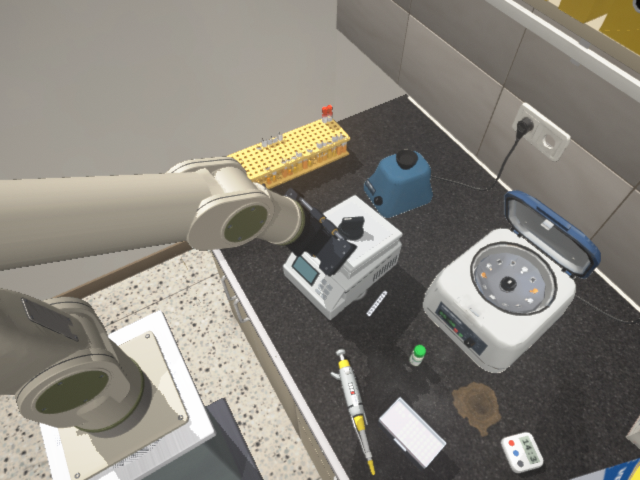

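Call:
{"fn": "jog_arm", "kwargs": {
  "commands": [
    [0,0.006,0,0.0036,0],
    [0,0.0122,0,0.0081,0],
    [0,0.0159,0,0.0109,0],
    [0,0.0159,0,0.0109,0]
  ]
}}

```text
t: 22.88
tool_pos: [526.5, 22.6, 165.0]
eef_rot: [[-0.791, -0.148, 0.594], [-0.124, 0.989, 0.082], [-0.599, -0.009, -0.8]]
ft_force: [0.1, -0.3, 0.1]
width: 0.5
finger_force: 0.0
```

Call:
{"fn": "jog_arm", "kwargs": {
  "commands": [
    [0,0.0024,0,0.0019,0],
    [0,0.0024,0,0.0019,0]
  ]
}}

```text
t: 23.12
tool_pos: [526.6, 22.5, 163.3]
eef_rot: [[-0.789, -0.148, 0.596], [-0.124, 0.989, 0.082], [-0.601, -0.009, -0.799]]
ft_force: [-1.1, -0.6, 4.7]
width: 0.3
finger_force: 2.1
```

Call:
{"fn": "jog_arm", "kwargs": {
  "commands": [
    [0,0.0024,0,0.002,0],
    [0,0.0024,0,0.002,0]
  ]
}}

```text
t: 23.38
tool_pos: [525.6, 22.3, 159.9]
eef_rot: [[-0.79, -0.148, 0.595], [-0.124, 0.989, 0.082], [-0.601, -0.009, -0.799]]
ft_force: [0.1, -0.8, 1.9]
width: 0.4
finger_force: 1.1
```

Call:
{"fn": "jog_arm", "kwargs": {
  "commands": [
    [0,0.0024,0,0.002,0],
    [0,0.0024,0,0.002,0]
  ]
}}

```text
t: 23.62
tool_pos: [524.0, 22.1, 155.6]
eef_rot: [[-0.791, -0.148, 0.593], [-0.124, 0.989, 0.082], [-0.599, -0.009, -0.801]]
ft_force: [0.8, 0.7, -0.4]
width: 0.5
finger_force: 0.0
```

Call:
{"fn": "jog_arm", "kwargs": {
  "commands": [
    [0,0.0012,0,0.001,0],
    [0,0.0012,0,0.001,0]
  ]
}}

```text
t: 23.88
tool_pos: [524.0, 22.1, 154.6]
eef_rot: [[-0.791, -0.148, 0.594], [-0.124, 0.989, 0.082], [-0.6, -0.009, -0.8]]
ft_force: [-0.2, 0.4, -0.0]
width: 0.5
finger_force: 0.0
```

Call:
{"fn": "jog_arm", "kwargs": {
  "commands": [
    [0,0.0012,0,0.001,0],
    [0,0.0012,0,0.001,0]
  ]
}}

```text
t: 24.12
tool_pos: [524.0, 22.0, 153.6]
eef_rot: [[-0.79, -0.148, 0.595], [-0.124, 0.989, 0.082], [-0.6, -0.009, -0.8]]
ft_force: [0.7, 0.4, 1.1]
width: 0.4
finger_force: 0.6
```

Run:
```python
from lid import *
p,R=st();print(p+R@[9.5,0,14])
```

```text
t 24.12 pos [524.   22.  153.6] z [ 0.595  0.082 -0.8  ] tilt 36.9 az 7.8 xaz -171.1 y [-0.148  0.989 -0.009] q [-0.07 -0.19 -0.05  2.36 -0.06  0.33  1.65] F [0.7 0.4 1.1]
[524.8542115   22.01322057 136.70704538]
```

Call:
{"fn": "jog_arm", "kwargs": {
  "commands": [
    [0,0.0008,0,0.001,0],
    [0,0.0008,0,0.001,0]
  ]
}}

```text
t: 24.38
tool_pos: [524.3, 22.1, 153.0]
eef_rot: [[-0.789, -0.148, 0.596], [-0.124, 0.989, 0.082], [-0.601, -0.009, -0.799]]
ft_force: [-3.6, -0.7, 8.9]
width: 0.6
finger_force: 4.0
```

Call:
{"fn": "jog_arm", "kwargs": {
  "commands": [
    [0,0.0008,0,0.001,0],
    [0,0.0008,0,0.001,0]
  ]
}}

```text
t: 24.62
tool_pos: [524.8, 22.1, 152.6]
eef_rot: [[-0.788, -0.148, 0.597], [-0.124, 0.989, 0.082], [-0.603, -0.009, -0.798]]
ft_force: [-11.3, -0.6, 16.0]
width: 0.7
finger_force: 7.9
```

Call:
{"fn": "jog_arm", "kwargs": {
  "commands": [
    [0,0.0008,0,0.001,0],
    [0,0.0008,0,0.001,0]
  ]
}}

```text
t: 24.88
tool_pos: [525.4, 22.1, 152.3]
eef_rot: [[-0.787, -0.148, 0.599], [-0.124, 0.989, 0.082], [-0.604, -0.009, -0.797]]
ft_force: [-14.6, -1.5, 23.6]
width: 0.3
finger_force: 11.3
```

Call:
{"fn": "jog_arm", "kwargs": {
  "commands": [
    [0,0.0008,0,0.001,0],
    [0,0.0008,0,0.001,0]
  ]
}}

```text
t: 25.12
tool_pos: [526.0, 22.1, 152.2]
eef_rot: [[-0.786, -0.148, 0.6], [-0.123, 0.989, 0.082], [-0.606, -0.009, -0.796]]
ft_force: [-17.6, -1.4, 28.0]
width: 0.5
finger_force: 14.4
```

Run:
```python
from h import *
p,R=st();tod(R,[0,0,40],np.array([430,5,290])-p,[-60,-8,0])
```

```text
t 25.12 pos [526.   22.1 152.2] z [ 0.6    0.082 -0.796] tilt 37.3 az 7.8 xaz -171.1 y [-0.148  0.989 -0.009] q [-0.07 -0.18 -0.05  2.36 -0.06  0.32  1.65] F [-17.6  -1.4  28. ]
[-0.0242, -0.0004, -0.0318]
[-0.0059, -0.004, -0.1687]
[0.0481, 0.001, -0.0367]
```

Call:
{"fn": "jog_arm", "kwargs": {
  "commands": [
    [0.087,-0.02,0,-0.04,0],
    [0.087,-0.015,-0.002,-0.1,0],
    [0.087,-0.006,-0.004,-0.15,0],
    [0.087,-0.006,-0.004,-0.169,0]
  ]
}}

```text
t: 25.62
tool_pos: [460.4, 9.7, 259.3]
eef_rot: [[-0.8, -0.15, 0.581], [-0.123, 0.989, 0.085], [-0.587, -0.003, -0.81]]
ft_force: [-0.3, -0.3, 0.3]
width: 32.9
finger_force: 0.0
```

Call:
{"fn": "jog_arm", "kwargs": {
  "commands": [
    [0.087,0.048,0,-0.037,0]
  ]
}}

```text
t: 25.75
tool_pos: [447.9, -5.5, 240.8]
eef_rot: [[-0.809, -0.131, 0.573], [-0.093, 0.991, 0.097], [-0.58, 0.025, -0.814]]
ft_force: [0.3, -1.8, -0.1]
width: 42.9
finger_force: 0.0
```

Call:
{"fn": "jog_arm", "kwargs": {
  "commands": [
    [0.087,0.048,0,-0.037,0]
  ]
}}

```text
t: 25.88
tool_pos: [437.3, 8.1, 226.1]
eef_rot: [[-0.817, -0.171, 0.551], [-0.117, 0.984, 0.132], [-0.565, 0.043, -0.824]]
ft_force: [0.5, 1.7, 0.2]
width: 52.0
finger_force: 0.0
```

Call:
{"fn": "jog_arm", "kwargs": {
  "commands": [
    [0.087,0.048,0,-0.037,0]
  ]
}}

```text
t: 26.0
tool_pos: [415.8, -21.4, 204.7]
eef_rot: [[-0.835, -0.149, 0.529], [-0.078, 0.985, 0.155], [-0.544, 0.088, -0.834]]
ft_force: [-0.4, -3.1, 0.8]
width: 62.6
finger_force: 0.0
```

Run:
```python
from h import *
p,R=st();tod(R,[-60,-8,0])
```

```text
t 26.0 pos [415.8 -21.4 204.7] z [ 0.529  0.155 -0.834] tilt 33.5 az 16.3 xaz -174.7 y [-0.149  0.985  0.088] q [ 0.2  -0.5  -0.06  2.42 -0.39  0.72  2.06] F [-0.4 -3.1  0.8]
[0.0507, 0.0011, -0.033]
```

Call:
{"fn": "jog_arm", "kwargs": {
  "commands": [
    [0.087,0.05,0,-0.035,0]
  ]
}}

```text
t: 26.12
tool_pos: [397.3, -38.5, 203.9]
eef_rot: [[-0.841, -0.173, 0.512], [-0.08, 0.977, 0.199], [-0.535, 0.127, -0.836]]
ft_force: [-0.0, -0.8, 0.5]
width: 72.4
finger_force: 0.0
```

Call:
{"fn": "jog_arm", "kwargs": {
  "commands": [
    [0.087,0.05,0,-0.035,0]
  ]
}}

```text
t: 26.25
tool_pos: [375.6, -63.8, 200.9]
eef_rot: [[-0.851, -0.168, 0.497], [-0.074, 0.976, 0.204], [-0.52, 0.137, -0.843]]
ft_force: [0.7, -0.3, -0.3]
width: 81.8
finger_force: 0.0
```

Call:
{"fn": "jog_arm", "kwargs": {
  "commands": [
    [0.087,0.05,0,-0.032,0]
  ]
}}

```text
t: 26.38
tool_pos: [342.1, -93.4, 198.4]
eef_rot: [[-0.862, -0.169, 0.478], [-0.069, 0.973, 0.219], [-0.502, 0.156, -0.851]]
ft_force: [1.6, -3.4, -1.2]
width: 85.2
finger_force: 0.0
```

Call:
{"fn": "jog_arm", "kwargs": {
  "commands": [
    [0.087,0.05,0,-0.032,0]
  ]
}}

```text
t: 26.5
tool_pos: [309.3, -126.1, 193.6]
eef_rot: [[-0.877, -0.15, 0.457], [-0.05, 0.973, 0.223], [-0.478, 0.173, -0.861]]
ft_force: [0.5, 0.1, 0.8]
width: 86.4
finger_force: 0.0
```

Run:
```python
from h import *
p,R=st();tod(R,[-60,-8,0],[0,0,60])
```

```text
t 26.5 pos [ 309.3 -126.1  193.6] z [ 0.457  0.223 -0.861] tilt 30.6 az 26.0 xaz -176.7 y [-0.15   0.973  0.173] q [ 0.62 -0.5   0.09  2.42 -0.52  1.06  2.6 ] F [0.5 0.1 0.8]
[0.053, 0.0012, -0.0292]
[-0.0287, 0.0104, -0.0517]
```

Run:
```python
from h import *
p,R=st();tod(R,np.array([409,200,240])-p,[-54,-26.5,0])
```

```text
t 26.5 pos [ 309.3 -126.1  193.6] z [ 0.457  0.223 -0.861] tilt 30.6 az 26.0 xaz -176.7 y [-0.15   0.973  0.173] q [ 0.62 -0.5   0.09  2.42 -0.52  1.06  2.6 ] F [0.5 0.1 0.8]
[-0.1259, 0.3105, 0.0784]
[0.0487, -0.0177, -0.0306]
```

Call:
{"fn": "jog_arm", "kwargs": {
  "commands": [
    [0.087,-0.022,0.052,0.013,0],
    [0.087,-0.043,0.104,0.026,0],
    [0.087,-0.065,0.156,0.039,0],
    [0.087,-0.085,0.208,0.052,0],
    [0.087,-0.106,0.26,0.065,0],
    [0.087,-0.126,0.31,0.078,0],
    [0.087,-0.126,0.31,0.078,0]
  ]
}}

```text
t: 27.38
tool_pos: [404.7, 202.8, 239.3]
eef_rot: [[-0.874, -0.17, 0.455], [-0.068, 0.97, 0.233], [-0.481, 0.173, -0.859]]
ft_force: [1.9, -1.5, 1.0]
width: 87.1
finger_force: 0.0
```

Call:
{"fn": "jog_arm", "kwargs": {
  "commands": [
    [0.087,0.049,-0.018,-0.03,0]
  ]
}}

```text
t: 27.5
tool_pos: [394.3, 199.6, 237.9]
eef_rot: [[-0.874, -0.176, 0.453], [-0.077, 0.97, 0.229], [-0.48, 0.165, -0.861]]
ft_force: [0.6, -4.0, 0.8]
width: 86.8
finger_force: 0.0
```

Call:
{"fn": "jog_arm", "kwargs": {
  "commands": [
    [0.087,0.049,-0.018,-0.03,0]
  ]
}}

```text
t: 27.62
tool_pos: [386.0, 186.6, 226.2]
eef_rot: [[-0.884, -0.159, 0.44], [-0.061, 0.972, 0.228], [-0.464, 0.175, -0.868]]
ft_force: [-0.6, -0.2, 0.5]
width: 87.1
finger_force: 0.0
```

Run:
```python
from h import *
p,R=st();print(np.degrees(np.arctan2(p[1],p[0])));tod(R,[-54,-26.5,0])
```

```text
t 27.62 pos [386.  186.6 226.2] z [ 0.44   0.228 -0.868] tilt 29.7 az 27.4 xaz -176.0 y [-0.159  0.972  0.175] q [-0.31 -0.48 -0.22  2.33 -0.11  0.77  1.22] F [-0.6 -0.2  0.5]
25.807693608797276
[0.0493, -0.0172, -0.0298]
```

Aligned; keep pulling radially inward.

Call:
{"fn": "jog_arm", "kwargs": {
  "commands": [
    [0.087,0.05,-0.016,-0.03,0]
  ]
}}

```text
t: 27.75
tool_pos: [365.0, 161.9, 185.3]
eef_rot: [[-0.915, -0.121, 0.384], [-0.033, 0.973, 0.227], [-0.401, 0.195, -0.895]]
ft_force: [0.8, -1.3, -0.1]
width: 87.1
finger_force: 0.0
```

Call:
{"fn": "jog_arm", "kwargs": {
  "commands": [
    [0.087,0.05,-0.016,-0.03,0]
  ]
}}

```text
t: 27.88
tool_pos: [355.7, 164.7, 182.6]
eef_rot: [[-0.92, -0.134, 0.369], [-0.048, 0.971, 0.233], [-0.39, 0.197, -0.9]]
ft_force: [-0.4, 1.5, 1.5]
width: 86.8
finger_force: 0.0
```

Call:
{"fn": "jog_arm", "kwargs": {
  "commands": [
    [0.087,0.05,-0.016,-0.028,0]
  ]
}}

```text
t: 28.0
tool_pos: [350.3, 153.2, 174.7]
eef_rot: [[-0.928, -0.123, 0.351], [-0.048, 0.975, 0.215], [-0.369, 0.183, -0.911]]
ft_force: [-0.4, -0.6, 0.9]
width: 87.0
finger_force: 0.0
```

Run:
```python
from h import *
p,R=st();print(np.degrees(np.arctan2(p[1],p[0])));tod(R,[-54,-26.5,0])
```

```text
t 28.0 pos [350.3 153.2 174.7] z [ 0.351  0.215 -0.911] tilt 24.3 az 31.5 xaz -177.1 y [-0.123  0.975  0.183] q [-0.12 -0.5  -0.3   2.42 -0.28  0.8   1.4 ] F [-0.4 -0.6  0.9]
23.61592952289733
[0.0514, -0.0192, -0.0247]
```

Call:
{"fn": "jog_arm", "kwargs": {
  "commands": [
    [0.087,0.05,0.025,-0.015,0]
  ]
}}

```text
t: 28.12
tool_pos: [341.4, 158.1, 173.0]
eef_rot: [[-0.937, -0.079, 0.34], [-0.014, 0.982, 0.19], [-0.349, 0.174, -0.921]]
ft_force: [0.6, 0.8, -0.4]
width: 87.0
finger_force: 0.0
```

Call:
{"fn": "jog_arm", "kwargs": {
  "commands": [
    [0.087,0.055,0.01,-0.02,0]
  ]
}}

```text
t: 28.25
tool_pos: [311.7, 185.0, 168.5]
eef_rot: [[-0.952, -0.082, 0.295], [-0.029, 0.983, 0.181], [-0.304, 0.164, -0.938]]
ft_force: [-0.1, 0.3, -0.6]
width: 87.0
finger_force: 0.0
```

Call:
{"fn": "jog_arm", "kwargs": {
  "commands": [
    [0.087,0.055,0,-0.02,0]
  ]
}}

```text
t: 28.38
tool_pos: [289.3, 200.7, 165.2]
eef_rot: [[-0.961, -0.081, 0.264], [-0.038, 0.986, 0.164], [-0.274, 0.147, -0.95]]
ft_force: [-0.3, -0.8, 0.5]
width: 86.9
finger_force: 0.0
```

Run:
```python
from h import *
p,R=st();print(np.degrees(np.arctan2(p[1],p[0])));tod(R,[-54,-26.5,0])
```

```text
t 28.38 pos [289.3 200.7 165.2] z [ 0.264  0.164 -0.95 ] tilt 18.1 az 31.8 xaz -177.7 y [-0.081  0.986  0.147] q [-0.68 -0.5  -0.1   2.42  0.03  0.91  0.84] F [-0.3 -0.8  0.5]
34.75809499452637
[0.0529, -0.0217, -0.0186]
```

Call:
{"fn": "jog_arm", "kwargs": {
  "commands": [
    [0.087,0.05,-0.032,-0.018,0]
  ]
}}

```text
t: 28.5
tool_pos: [269.9, 191.4, 158.7]
eef_rot: [[-0.975, -0.091, 0.205], [-0.061, 0.987, 0.146], [-0.215, 0.13, -0.968]]
ft_force: [1.8, -1.6, -0.9]
width: 87.1
finger_force: 0.0
```

Call:
{"fn": "jog_arm", "kwargs": {
  "commands": [
    [0.087,0.05,-0.03,-0.016,0]
  ]
}}

```text
t: 28.62
tool_pos: [262.5, 170.1, 154.7]
eef_rot: [[-0.986, -0.053, 0.158], [-0.036, 0.993, 0.112], [-0.163, 0.105, -0.981]]
ft_force: [1.0, -1.5, 0.7]
width: 86.9
finger_force: 0.0
```

Call:
{"fn": "jog_arm", "kwargs": {
  "commands": [
    [0.087,0.05,-0.03,-0.014,0]
  ]
}}

```text
t: 28.75
tool_pos: [243.3, 156.7, 150.6]
eef_rot: [[-0.995, -0.052, 0.091], [-0.043, 0.994, 0.1], [-0.095, 0.095, -0.991]]
ft_force: [0.7, -0.1, -0.4]
width: 87.1
finger_force: 0.0
```

Run:
```python
from h import *
p,R=st();print(np.degrees(np.arctan2(p[1],p[0])))
```

```text
t 28.75 pos [243.3 156.7 150.6] z [ 0.091  0.1   -0.991] tilt 7.7 az 47.8 xaz -177.5 y [-0.052  0.994  0.095] q [-0.47 -0.5  -0.18  2.42 -0.13  1.09  1.04] F [ 0.7 -0.1 -0.4]
32.788500359327415
```

Call:
{"fn": "jog_arm", "kwargs": {
  "commands": [
    [0.087,0.04,-0.043,-0.008,0]
  ]
}}

```text
t: 28.88
tool_pos: [243.1, 123.9, 149.7]
eef_rot: [[-0.998, -0.039, 0.047], [-0.035, 0.996, 0.081], [-0.05, 0.08, -0.996]]
ft_force: [1.3, -0.4, 0.5]
width: 87.0
finger_force: 0.0
```

Call:
{"fn": "jog_arm", "kwargs": {
  "commands": [
    [0.087,0.03,-0.045,-0.006,0]
  ]
}}

```text
t: 29.0
tool_pos: [242.8, 88.7, 149.0]
eef_rot: [[-0.999, -0.038, 0.014], [-0.037, 0.996, 0.079], [-0.017, 0.078, -0.997]]
ft_force: [1.2, -0.5, 0.5]
width: 86.8
finger_force: 0.0
```

Run:
```python
from h import *
p,R=st();print(np.degrees(np.arctan2(p[1],p[0])))
```

```text
t 29.0 pos [242.8  88.7 149. ] z [ 0.014  0.079 -0.997] tilt 4.6 az 80.2 xaz -177.9 y [-0.038  0.996  0.078] q [-0.24 -0.5  -0.15  2.42 -0.15  1.18  1.29] F [ 1.2 -0.5  0.5]
20.063481369717664
```

Call:
{"fn": "jog_arm", "kwargs": {
  "commands": [
    [0.087,0.03,0.05,-0.003,0],
    [0.087,0.06,0.1,-0.003,0],
    [0.087,0.088,0.145,-0.005,0]
  ]
}}

```text
t: 29.38
tool_pos: [150.6, 231.0, 163.8]
eef_rot: [[-0.999, -0.029, 0.015], [-0.027, 0.997, 0.078], [-0.018, 0.078, -0.997]]
ft_force: [1.1, 2.2, -0.6]
width: 87.1
finger_force: 0.0
```

Call:
{"fn": "jog_arm", "kwargs": {
  "commands": [
    [0.087,0.02,-0.055,-0.004,0]
  ]
}}

```text
t: 29.5
tool_pos: [140.8, 227.4, 154.2]
eef_rot: [[-0.998, -0.069, 0.001], [-0.069, 0.996, 0.058], [-0.005, 0.058, -0.998]]
ft_force: [1.9, -1.2, 0.1]
width: 87.2
finger_force: 0.0
```

Call:
{"fn": "jog_arm", "kwargs": {
  "commands": [
    [0.087,0.02,-0.055,-0.004,0]
  ]
}}

```text
t: 29.62
tool_pos: [155.0, 191.7, 141.4]
eef_rot: [[-0.999, -0.046, -0.026], [-0.047, 0.999, 0.024], [0.024, 0.025, -0.999]]
ft_force: [1.6, -1.0, -0.9]
width: 86.8
finger_force: 0.0
```

Run:
```python
from h import *
p,R=st();print(np.degrees(np.arctan2(p[1],p[0])))
```

```text
t 29.62 pos [155.  191.7 141.4] z [-0.026  0.024 -0.999] tilt 2.0 az 136.9 xaz -177.3 y [-0.046  0.999  0.025] q [-0.52 -0.5  -0.38  2.42 -0.23  1.2   0.84] F [ 1.6 -1.  -0.9]
51.04706411959763
```

Call:
{"fn": "jog_arm", "kwargs": {
  "commands": [
    [0.087,0,0,-0.06,0],
    [0.087,-0.02,0,-0.12,0],
    [0.087,-0.06,-0.02,-0.16,0],
    [0.087,-0.11,-0.05,-0.19,0],
    [0.087,-0.16,-0.07,-0.21,0],
    [0.087,-0.21,-0.09,-0.23,0],
    [0.087,-0.27,-0.11,-0.234,0],
    [0.087,-0.33,-0.14,-0.234,0],
    [0.087,-0.39,-0.17,-0.234,0],
    [0.087,-0.39,-0.17,-0.234,0],
    [0.087,-0.39,-0.17,-0.234,0]
  ]
}}

```text
t: 31.0
tool_pos: [558.4, 27.4, 360.4]
eef_rot: [[-0.999, -0.032, -0.028], [-0.033, 0.999, 0.025], [0.027, 0.026, -0.999]]
ft_force: [-0.1, -0.0, 0.1]
width: 87.0
finger_force: 0.0
```

Run:
```python
from lid import *
p,R=st();np.savez("w4.npz",p=p,R=R);cv2.imwrite("pics/w4.png",vision.camera("wrist"))
print(wproj(p,R,cyc([(4,0,176.5),(4,0,147.5)],V)))
```

```text
t 31.0 pos [558.4  27.4 360.4] z [-0.028  0.025 -0.999] tilt 2.1 az 138.1 xaz -178.1 y [-0.032  0.999  0.026] q [-0.45  0.17  0.39  1.42 -0.09  1.59  1.54] F [-0.1 -0.   0.1]
[[319.50932023 263.03226587]
 [318.59375273 255.07136718]]
```

View pics/w4.png

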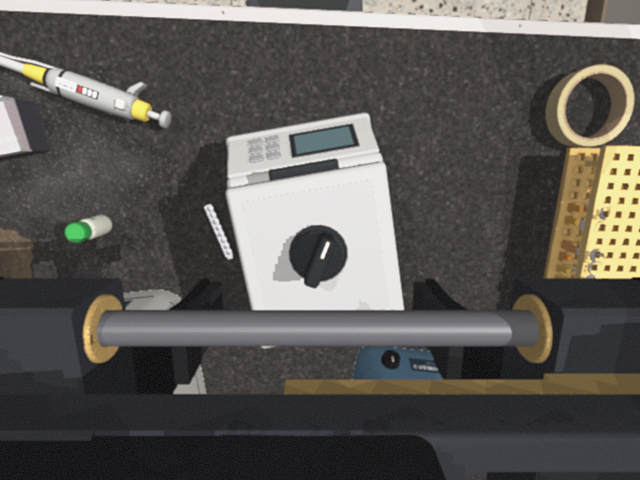

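```bash
cat >> lid.py <<'E'
def back(p,R,u,zp):
    m=vision.camera_model("wrist");T=m["tool_from_camera"];d=np.linalg.inv(m["K"])@[u[0],u[1],1];d=R@(T[:3,:3]@d);o=p+R@T[:3,3];return o+d*(zp-o[2])/d[2]
E
python3 - <<'E'
from lid import *
w=np.load("w4.npz");p,R=w['p'],w['R'];im=cv2.imread("pics/w4.png");g=cv2.cvtColor(im,cv2.COLOR_BGR2GRAY)
m=np.zeros_like(g);cv2.circle(m,(319,251),22,255,-1);ys,xs=np.where((m>0)&(g>130));print(len(xs))
P=np.array([back(p,R,(x,y),176.5)[:2] for x,y in zip(xs,ys)]);c=P.mean(0);u=np.linalg.svd(P-c)[2][0];print(c,np.degrees(np.arctan2(u[1],u[0])))
a,b=back(p,R,(328.5,236),176.5),back(p,R,(313,284),176.5);print(a,b,np.hypot(*(a-b)[:2]),np.degrees(np.arctan2(*(a-b)[1::-1])),(a+b)/2)
print(back(p,R,(319,252),147.5),cyc([(4,0,166.5)],V))
E
```

```text
81
[575.88325055  39.00905953] -19.27436785415789
[563.04237916  42.03799872 176.5       ] [608.65853626  29.45762239 176.5       ] 47.319125702273055 164.58179695838143 [585.85045771  35.74781056 176.5       ]
[585.28673337  35.10021152 147.5       ] [[588.41866912  34.80251626 166.5       ]]
```

Run:
```python
import cv2
a=cv2.imread("pics/w4.png")[215:295,265:375];cv2.imwrite("pics/c5.png",cv2.resize(cv2.convertScaleAbs(a,alpha=2),None,fx=6,fy=6,interpolation=cv2.INTER_CUBIC))
```

```text
(no output)
```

View pics/c5.png

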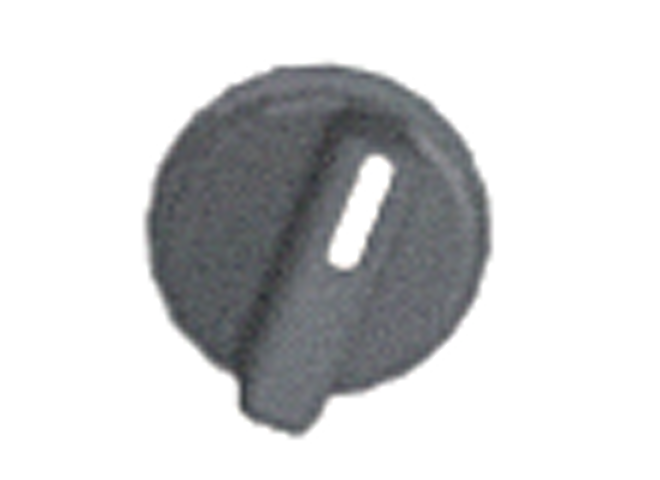

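Call:
{"fn": "jog_arm", "kwargs": {
  "commands": [
    [0.087,-0.015,0.002,0.05,7],
    [0.087,-0.0324,0.0033,0.1,14],
    [0.087,-0.0324,0.0033,0.13,21],
    [0.087,-0.0324,0.0033,0.13,21],
    [0.087,-0.0335,0.002,0.165,21],
    [0.087,-0.034,0.0016,0.185,21],
    [0.087,-0.034,0.0016,0.193,21],
    [0.087,-0.034,0.0016,0.193,21]
  ]
}}

```text
t: 32.05
tool_pos: [587.7, 35.4, 168.9]
eef_rot: [[-0.945, 0.326, -0.025], [0.325, 0.945, 0.026], [0.032, 0.016, -0.999]]
ft_force: [0.5, -0.3, -0.2]
width: 87.2
finger_force: 0.0
```

Run:
```python
from lid import *
p,R=st();s=robot.sense();print(np.round(s['torque'],2),'yaz',np.degrees(np.arctan2(R[1,1],R[0,1])))
```

```text
t 32.05 pos [587.7  35.4 168.9] z [-0.025  0.026 -0.999] tilt 2.0 az 133.5 xaz 161.0 y [0.326 0.945 0.016] q [-0.45  0.33  0.41  1.65 -0.16  1.22  1.23] F [ 0.5 -0.3 -0.2]
[ 0.01 -0.19 -0.01] yaz 70.99861009367837
```

Call:
{"fn": "jog_arm", "kwargs": {
  "commands": [
    [0.0,0,0,0.002,0],
    [0.0,0,0,0.002,0],
    [0.0,0,0,0.002,0],
    [0.0,0,0,0.002,0],
    [0.0,0,0,0.002,0],
    [0.0,0,0,0.002,0],
    [0.0,0,0,0.002,0],
    [0.0,0,0,0.002,0],
    [0.0,0,0,0.002,0]
  ]
}}

```text
t: 33.17
tool_pos: [587.3, 35.0, 165.4]
eef_rot: [[-0.945, 0.327, -0.026], [0.327, 0.945, 0.025], [0.033, 0.015, -0.999]]
ft_force: [-0.2, -0.3, 0.3]
width: 15.0
finger_force: 30.0
```

```bash
cat > tq.py <<'E'
from lid import *
s=robot.sense();R=np.array(s['eef_rot']);print(round(s['t'],2),np.array(s['tool_pos']).round(1),'F',np.round(s['ft_force'],1),'M',np.round(s['torque'],2),'q7',round(s['q'][6],2),'e7',np.round(s['joint_efforts'][6],2),'w',round(s['width'],1),s['finger_force'],'yaz',np.degrees(np.arctan2(R[1,1],R[0,1])).round(1))
E
python3 tq.py
```

```text
33.17 [587.3  35.  165.4] F [-0.2 -0.3  0.3] M [-0.08 -0.08 -0.08] q7 1.23 e7 0.04 w 15.0 29.999590194292978 yaz 70.9
```

Gripped at 15.0 mm with the forces near zero. Turning clockwise (+yaw).

Call:
{"fn": "jog_arm", "kwargs": {
  "commands": [
    [0.0,0,0,0,5],
    [0.0,0,0,0,10],
    [0.0,0,0,0,15]
  ]
}}

```text
t: 33.55
tool_pos: [587.5, 35.3, 165.4]
eef_rot: [[-0.826, 0.563, -0.026], [0.562, 0.827, 0.025], [0.035, 0.007, -0.999]]
ft_force: [0.8, 0.2, -1.1]
width: 14.5
finger_force: 30.0
```

```bash
python3 tq.py
```

```text
33.55 [587.5  35.3 165.4] F [ 0.8  0.2 -1.1] M [ 0.17 -0.51  0.07] q7 0.98 e7 1.34 w 14.5 29.997442651601887 yaz 55.8
```

Call:
{"fn": "jog_arm", "kwargs": {
  "commands": [
    [0.0,0,0,0,9],
    [0.0,0,0,0,18],
    [0.0,0,0,0,27],
    [0.0,0,0,0,35]
  ]
}}

```text
t: 34.05
tool_pos: [588.3, 36.0, 165.6]
eef_rot: [[-0.353, 0.935, -0.024], [0.935, 0.353, 0.026], [0.033, -0.013, -0.999]]
ft_force: [4.7, 1.6, -3.6]
width: 14.9
finger_force: 30.0
```

```bash
python3 tq.py
```

```text
34.05 [588.3  36.  165.6] F [ 4.7  1.6 -3.6] M [ 0.57 -1.58  0.  ] q7 0.4 e7 2.0 w 14.9 29.996640449389815 yaz 20.7
```

Call:
{"fn": "jog_arm", "kwargs": {
  "commands": [
    [0.0,0,0,0,6],
    [0.0,0,0,0,12]
  ]
}}

```text
t: 34.3
tool_pos: [588.6, 36.0, 165.6]
eef_rot: [[-0.152, 0.988, -0.023], [0.988, 0.153, 0.026], [0.029, -0.019, -0.999]]
ft_force: [6.1, 2.0, -5.5]
width: 14.8
finger_force: 30.0
```

```bash
python3 tq.py
```

```text
34.3 [588.6  36.  165.6] F [ 6.1  2.  -5.5] M [ 0.53 -1.99 -0.  ] q7 0.2 e7 1.57 w 14.8 29.99759153695777 yaz 8.8
```

Call:
{"fn": "jog_arm", "kwargs": {
  "commands": [
    [0.0,0,0,0,6],
    [0.0,0,0,0,12]
  ]
}}

```text
t: 34.55
tool_pos: [588.8, 36.0, 165.7]
eef_rot: [[0.056, 0.998, -0.022], [0.998, -0.056, 0.026], [0.025, -0.024, -0.999]]
ft_force: [7.0, 2.2, -4.4]
width: 15.1
finger_force: 30.0
```

```bash
python3 tq.py
```

```text
34.55 [588.8  36.  165.7] F [ 7.   2.2 -4.4] M [ 0.53 -2.11  0.36] q7 0.0 e7 1.16 w 15.1 29.997803976293653 yaz -3.2
```

Call:
{"fn": "jog_arm", "kwargs": {
  "commands": [
    [0.0,0,0,0,6],
    [0.0,0,0,0,12]
  ]
}}

```text
t: 34.8
tool_pos: [589.1, 36.0, 165.7]
eef_rot: [[0.262, 0.965, -0.022], [0.965, -0.262, 0.026], [0.019, -0.028, -0.999]]
ft_force: [8.6, 1.9, -6.6]
width: 14.7
finger_force: 30.0
```

```bash
python3 tq.py
```

```text
34.8 [589.1  36.  165.7] F [ 8.6  1.9 -6.6] M [ 0.33 -2.46  0.44] q7 -0.2 e7 1.19 w 14.7 29.996928821783513 yaz -15.2
```

Call:
{"fn": "jog_arm", "kwargs": {
  "commands": [
    [0.0,0,0,0,5],
    [0.0,0,0,0,10],
    [0.0,0,0,0,14]
  ]
}}

```text
t: 35.17
tool_pos: [589.4, 35.8, 165.7]
eef_rot: [[0.487, 0.873, -0.021], [0.873, -0.487, 0.025], [0.012, -0.031, -0.999]]
ft_force: [10.6, 0.6, -6.1]
width: 14.9
finger_force: 30.0
```

```bash
python3 tq.py
```

```text
35.17 [589.4  35.8 165.7] F [10.6  0.6 -6.1] M [ 0.19 -2.85  0.35] q7 -0.42 e7 0.5 w 14.9 29.998096743729548 yaz -29.1
```

Call:
{"fn": "jog_arm", "kwargs": {
  "commands": [
    [0.0,0,0,0,5],
    [0.0,0,0,0,10],
    [0.0,0,0,0,14],
    [0.0,0,0,0,14]
  ]
}}

```text
t: 35.67
tool_pos: [589.5, 35.4, 165.8]
eef_rot: [[0.683, 0.73, -0.021], [0.73, -0.683, 0.025], [0.004, -0.032, -0.999]]
ft_force: [10.8, -0.1, -7.3]
width: 15.0
finger_force: 30.0
```

```bash
python3 tq.py
```

```text
35.67 [589.5  35.4 165.8] F [10.8 -0.1 -7.3] M [-0.03 -2.9   0.25] q7 -0.65 e7 -0.85 w 15.0 29.999517761170864 yaz -43.1
```

Call:
{"fn": "jog_arm", "kwargs": {
  "commands": [
    [0.06,0,0,0,0],
    [0.06,0,0,0,0],
    [0.06,0,0,0,0],
    [0.06,0,0,0,0],
    [0.06,0,0,-0.02,0],
    [0.06,0,0,-0.06,0],
    [0.06,0,0,-0.12,0],
    [0.06,0,0,-0.18,0],
    [0.06,0,0,-0.2,0],
    [0.06,0,0,-0.2,0]
  ]
}}

```text
t: 36.92
tool_pos: [593.1, 29.5, 367.9]
eef_rot: [[0.683, 0.73, -0.022], [0.73, -0.683, 0.026], [0.004, -0.034, -0.999]]
ft_force: [0.7, -0.7, 0.1]
width: 59.9
finger_force: 0.0
```

Run:
```python
from lid import *
p,R=st()
im=vision.camera("wrist");cv2.imwrite("pics/w6.png",im);g=cv2.cvtColor(im,cv2.COLOR_BGR2GRAY)
k=wproj(p,R,cyc([(4,0,176.5)],V)-[1.5,0,0])[0];print(k)
# pointer: small bright blob surrounded by the dark foot
m=np.zeros_like(g);cv2.circle(m,tuple(int(v) for v in k.round()),19,255,-1);ys,xs=np.where((m>0)&(g>130));print(len(xs))
P=np.array([back(p,R,(x,y),176.5)[:2] for x,y in zip(xs,ys)]);c=P.mean(0);u=np.linalg.svd(P-c)[2][0];print(c,np.degrees(np.arctan2(u[1],u[0])))
# lid: project shut-lid outer corners and test edge there
print(wproj(p,R,cyc([lidpt((-165,80,30),0),lidpt((-165,-80,30),0)],V)))
```

```text
t 36.92 pos [593.1  29.5 367.9] z [-0.022  0.026 -0.999] tilt 1.9 az 130.9 xaz 46.9 y [ 0.73  -0.683 -0.034] q [-0.71  0.29  0.79  1.33 -0.23  1.62 -0.7 ] F [ 0.7 -0.7  0.1]
[314.69254105 225.29756664]
50
[596.28667358  42.48779678] -130.98679792469196
[[210.37177751 233.12008584]
 [335.46681475 317.17580337]]
```

```bash
python3 -c "
from bench import ticket
print(ticket.finish_job())"
```

```text
the job is handed in; nothing more can be done
None
```

I handed the job in at about 37 s. All three cap strips were pressed to their hard stop at 22–25 N. The lid was pressed shut at 28 N against its stop, though I never caught the latch click itself. The knob was turned clockwise 114° in all, which is about 40–52° (roughly an eighth of a turn) past where it went stiff, and then released. Nothing else on the bench was deliberately touched.

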